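# Tare the nested scrap cups on the lab scale

## Robot

A 6-joint arm with a two-finger parallel gripper is mounted at the origin on the work surface. World frame = base frame: x ahead of the robot, y to its left, z up, the work surface at z = 0. Lengths are in m, angles in rad, forces in N, time in s.
With the tool pointing down it reaches from about 0.25 to 0.775 m from the base axis. Payload 4 kg.
Tool frame: the origin (TCP) lies between the finger pads, 19 mm behind the fingertips; this is the grasp point; z points along the fingers, y is the line along which they close (so a half turn about z gives the same grasp; the last joint's range is limited). The gripper opens to 94 mm and grips with 3 to 60 N. Pads are 16 mm wide; open, the fingers measure 119 mm over their backs; the gripper's body (75 mm by 177 mm) begins 78 mm behind the grasp point.
Start: joints at [-1.427, 0.087, 1.371, -0, 1.684, -0.103], TCP at [0.134, -0.533, 0.224] pointing down, gripper open.
Joint ranges: [-3.1, 3.1], [-0.76, 2.03], [0.27, 2.55], [-1.08, 4.22], [0.17, 2.65], [-2.57, 2.57]. Speed limits (rad/s): [2.79, 2.79, 3.14, 3.14, 3.14, 3.14].

## Interface

Orientations are given as [roll, pitch, yaw] about the fixed x, y, z axes, in that order (R = Rz(yaw) Ry(pitch) Rx(roll)).
In Python, from bench import robot gives the robot as it stands.
- The arm moves only by the tool carry_out, never from a script. Its argument "increments" is a list of rows, each a list of 3 entries, a list of its own where there are three numbers: the closure in counts, from 0 (fully open) to 255 (shut), then the shift along the tool's x, y, z in mm, then the turn about the tool's z in degrees. In form: [[fingers, [dx, dy, dz], twist], ...]. A call has 1 to 8 rows; each row shifts and turns the commanded pose from where the row before left it, along the tool's axes as they then stand; what a row does not reach is not made up. A row lasts 1/10 s, in which the tool goes at most 50 mm and 8.59 degrees, less where a joint would pass 70% of its speed; a pose out of reach is approached as far as the arm can. A call with a gripper value outside its range is refused whole. The fingers move at their own pace and stop on an object; the grip force is fixed at half the most. Time passes only in rows, so rows that do not move let the fingers close. It gives the time, the measured TCP pose, the force, the opening and the grip force at its end, in the units of the state.
- robot.get_obs(): the state, without advancing time (a new reading comes with each control period).
- robot.snapshot(name): name is "scene" or "top" or "wrist"; returns the picture (384x512x3 uint8, blue, green, red); there is no depth.
- robot.get_calibration(name): a dict with "vfov" (degrees; the focal length in pixels is half the picture's height over the tangent of half this angle, whatever the lens; pixels are square), "cx", "cy" (the principal point, pixels), "T" (4x4, takes a point from camera to world coordinates). Camera axes: x right, y down, z forward; pixel columns grow to the right and rows downward; lengths in m; the calibration is good to about 2 mm. A picture is of the moment at which its call begins: read the wrist's pose just before it. get_calibration takes no time and is no camera call; for the wrist camera it gives the pose at the moment of the call.
- robot.close_job(): hands the job in; it is judged then, once.
The state is a dict: "time": time; "joint_positions": joint angles; "qvel": joint speeds; "joint_torque": joint torques, N m; "tool_pos": TCP position; "ee_rot": TCP orientation; "wrist_force": force on the tool from outside, world axes, zero at the start; "wrist_torque": the same for the moment, N m; "width": finger opening in m; "finger_force": force on a finger pad.
Only numpy, scipy, OpenCV 4.12 (cv2) and the standard library are available. Lean on these libraries where they do the work, as an engineer would, in place of code of your own. Each camera call takes 0.05 s, during which the arm holds its last target. There are 200 camera calls.

## Task

The empty metal-scrap cups of the dental bench are to be tared together on the dial scale. Take the plaster model that was left on the scale's pan off and set it upright in the grey tray, stand one cup in the middle of the pan, nest all the other cups in it one inside another and set the cover in the topmost cup, each let down so that it just rests loosely under its own weight, not pressed or dropped in, as tapers that are pushed together jam. Then turn the scale's knob until the zero mark of the dial stands at the pointer; do not knock the other things on the bench about.

Things in the scene. Friction and masses are not known exactly. Their poses are not given: they have to be found in the camera images.
- cup_a: plain steel scrap cup, one of 3 to 5 alike: 80 mm tall, 40 mm across at the foot, widening 1 mm per 4 mm to 56.5 mm at 66 mm height, straight from there to the rim; heavy foot, 96 to 144 g. Same taper inside, 52 mm at the rim, floor 24 mm up. Nested loosely, a cup's foot rests 29.5 to 32 mm above the foot of the cup around it; pushed, the tapers stick. Origin: centre of the foot, z up
- cup_b: plain steel scrap cup, one of 3 to 5 alike: 80 mm tall, 40 mm across at the foot, widening 1 mm per 4 mm to 56.5 mm at 66 mm height, straight from there to the rim; heavy foot, 96 to 144 g. Same taper inside, 52 mm at the rim, floor 24 mm up. Nested loosely, a cup's foot rests 29.5 to 32 mm above the foot of the cup around it; pushed, the tapers stick. Origin: centre of the foot, z up
- cup_c: plain steel scrap cup, one of 3 to 5 alike: 80 mm tall, 40 mm across at the foot, widening 1 mm per 4 mm to 56.5 mm at 66 mm height, straight from there to the rim; heavy foot, 96 to 144 g. Same taper inside, 52 mm at the rim, floor 24 mm up. Nested loosely, a cup's foot rests 29.5 to 32 mm above the foot of the cup around it; pushed, the tapers stick. Origin: centre of the foot, z up
- cup_d: plain steel scrap cup, one of 3 to 5 alike: 80 mm tall, 40 mm across at the foot, widening 1 mm per 4 mm to 56.5 mm at 66 mm height, straight from there to the rim; heavy foot, 96 to 144 g. Same taper inside, 52 mm at the rim, floor 24 mm up. Nested loosely, a cup's foot rests 29.5 to 32 mm above the foot of the cup around it; pushed, the tapers stick. Origin: centre of the foot, z up
- cup_e: plain steel scrap cup, one of 3 to 5 alike: 80 mm tall, 40 mm across at the foot, widening 1 mm per 4 mm to 56.5 mm at 66 mm height, straight from there to the rim; heavy foot, 96 to 144 g. Same taper inside, 52 mm at the rim, floor 24 mm up. Nested loosely, a cup's foot rests 29.5 to 32 mm above the foot of the cup around it; pushed, the tapers stick. Origin: centre of the foot, z up
- cover: white plastic cover, standing plug down: tapered plug (43 mm across at the bottom, 52 mm 40 mm higher), flange 66 mm across at 41 to 47 mm height, round knob 26 mm across above it, gripped at 58 to 76 mm height; 78 mm tall, 40 g. Set loosely in a cup its bottom rests 41 to 44 mm above the cup's foot, the flange clear of the rim. Origin: centre of the bottom, z up
- model: white plaster jaw model on the scale's pan: a block 60 mm long (its x) and 50 mm wide (its y; 34 mm wide in the front 20 mm, at -x) and 24 mm high, teeth on top up to 36 mm; 160 g. Origin: centre of its underside, z up
- tray_in (a point): middle of the inner floor of the grey plastic tray, 4 mm above the table; the tray is 150 mm (its x) by 170 mm (its y) outside, walls 4 mm thick, 28 mm high, fixed
- pan_top (a point): centre of the top of the scale's flat round steel pan, 130 mm across; 85 mm above the table when empty, on a spring: sinks 1 mm per 61 g, 22 mm at most. Axes: the scale's. The scale's body is fixed, 190 mm (x) by 360 mm (y), 50 mm high; the pan is 95 mm to +y of its middle, the dial 95 mm to -y
- knob_grip (a point): on the axis of the round black tare knob, where to put the TCP to grip it; the knob is 40 mm across and 36 mm tall on the flat dial plate (116 mm across), the point 18 mm below its top. Knob and dial turn together about the vertical, friction 0.04 N m, and stay where left
- zero_mark (a point): point on the rim of the white dial plate, 58 mm from the axis, at the tip of the long black wedge that is the zero mark; it turns with the knob. The dial has 40 divisions of 50 g
- pointer_tip (a point): where the scale's red pointer, a wedge outside the dial, points at the dial's rim (58 mm from the axis, height of zero_mark). It goes clockwise seen from above, one division (0.157 rad) per 50 g on the pan. The scale reads zero when zero_mark and pointer_tip meet
- dial (a joint): angle of the dial and knob, rad, growing clockwise seen from above, range -3.6 to 3.6; the scale reads zero when it equals pointer
- pointer (a joint): angle of the pointer, rad, growing clockwise seen from above, 0 with the pan empty
- liquid_bottle: white plastic bottle, 42 mm across, 85 mm tall, a bystander. Origin: centre of its underside
- stain_bottle: small amber glass bottle, 34 mm across, 62 mm tall, a bystander. Origin: centre of its underside
- other_model: a second jaw model, buff-coloured, same size as the plaster model, on the bench, a bystander
- mixing_bowl: black rubber mixing bowl, 110 mm across, 60 mm tall, a bystander
- wax_knife: wax knife 185 mm long lying on the bench near the robot, a bystander
- palette: white ceramic palette slab 70 x 100 x 12 mm lying on the bench, a bystander
Not all that is in view belongs to the job. What is shaped like the cup_a but red is not meant.

How it is judged:
On the way, in this order (a step that is already met when the one before it is completed fails the run):
1. the plaster model is off the pan and stands in the grey tray (x of model in the frame of tray_in between -0.06 and 0.06 m and y of model in the frame of tray_in between -0.07 and 0.07 m and z of model in the frame of tray_in below 0.012 m and angle between model's own z axis and vertical below 0.2 rad), for 0.2 s.
2. all the cups stand nested on the pan with the cover in the topmost cup, at rest (horizontal distance between each of cup_a, cup_b, cup_c, cup_d, cup_e, cover and pan_top below 0.022 m and angle between each of cup_a, cup_b, cup_c, cup_d, cup_e, cover's own z axis and vertical below 0.1 rad and z of each of cup_a, cup_b, cup_c, cup_d, cup_e, cover in the frame of pan_top above -0.006 m and linear speed of each of cup_a, cup_b, cup_c, cup_d, cup_e, cover below 0.02 m/s and z of cover in the frame of cup_a above 0.03 m and z of cover in the frame of cup_b above 0.03 m and z of cover in the frame of cup_c above 0.03 m and z of cover in the frame of cup_d above 0.03 m and z of cover in the frame of cup_e above 0.03 m), for 0.5 s.
3. the zero mark of the dial stands at the pointer (distance between zero_mark and pointer_tip below 0.0045 m), for 0.3 s.
At the end, for the whole second after the job is handed in: Model upright in tray; all cups upright (0.1 rad) one in another on the pan, within 22 mm of its centre, cover in the topmost (over 30 mm above every cup's foot), at rest, not wedged (under 25 N contact force left in any pair); zero mark within 4.5 mm of the pointer (all of step 1 and all of step 2 and contact force between cup_a and cup_b below 25 N and contact force between each of cup_a, cup_b and cup_c below 25 N and contact force between each of cup_a, cup_b, cup_c and cup_d below 25 N and contact force between each of cup_a, cup_b, cup_c, cup_d and cup_e below 25 N and contact force between each of cup_a, cup_b, cup_c, cup_d, cup_e and cover below 25 N and distance between zero_mark and pointer_tip below 0.0045 m); the robot touches nothing.
It fails at once if two cups, or the cover and a cup, are pressed or dropped into each other hard enough to jam (more than 45 N between them) (contact force between cup_a and cup_b above 45 N or contact force between any of cup_a, cup_b and cup_c above 45 N or contact force between any of cup_a, cup_b, cup_c and cup_d above 45 N or contact force between any of cup_a, cup_b, cup_c, cup_d and cup_e above 45 N or contact force between any of cup_a, cup_b, cup_c, cup_d, cup_e and cover above 45 N).
It fails at once if a bystander (bottles, second model, bowl, knife, palette) is shifted by more than 40 mm (distance of any of liquid_bottle, stain_bottle, other_model, mixing_bowl, wax_knife, palette from where it was at the start of the episode above 0.04 m).
Of cup_a, cup_b, cup_c, cup_d, cup_e only 3 to 5 are there at a start; the rules pass over those that are not, and their reading is None.
At some moment in a run one of model, cover may be knocked a few centimetres aside while the robot is not near it.
It also fails if it takes over 210 s, if anything falls off the work surface, if the arm or the gripper's body presses on something with over 40 N, if the wrist force passes 120 N, or if a joint passes its speed limit or range.

## Working session

There is one attempt and no reset: what is moved stays moved. The work goes in short steps, Python scripts to look and compute and a tool call to move; the robot and the scene stay as the last step left them, time stands still between calls to the robot, and variables do not carry over. Pictures are saved under pics/ and viewed, at most 14 in all, crops included, and the job is handed in when it is done.

Besides the shell and the picture viewer there is one more tool, called by a JSON object that holds its "api" and its "payload", one argument or row to a line. carry_out: Moves the arm, as the interface text tells. Its arguments: {"type":"object","properties":{"increments":{"type":"array","items":{"type":"array"}}},"required":["increments"]}

```bash
mkdir -p pics; ls; cat > h.py <<'E'
from bench import robot
import numpy as np, cv2
def cam(n):
    c=robot.get_calibration(n); T=np.array(c["T"]); f=192/np.tan(np.radians(c["vfov"])/2)
    return f,c["cx"],c["cy"],T
def ray(n,u,v,z,c=None):
    f,cx,cy,T=c or cam(n); d=T[:3,:3]@np.array([(u-cx)/f,(v-cy)/f,1]); o=T[:3,3]
    return o+d*(z-o[2])/d[2]
def proj(n,p,c=None):
    f,cx,cy,T=c or cam(n); q=T[:3,:3].T@(np.array(p)-T[:3,3]); return np.array([cx+f*q[0]/q[2],cy+f*q[1]/q[2]])
def snap(n,fn=None):
    c=cam(n); im=np.array(robot.snapshot(n))
    if fn: cv2.imwrite("pics/"+fn,im)
    return im,c
E
python3 - <<'E'
from h import *
s,c=snap("scene"); t,c2=snap("top")
cv2.imwrite("pics/s0.png",cv2.resize(s,(800,600))); cv2.imwrite("pics/t0.png",cv2.resize(t,(800,600)))
cv2.imwrite("pics/raw_s0.png",s);cv2.imwrite("pics/raw_t0.png",t)
for x in(c,c2): print(x[:3],x[3].round(3))
print(robot.get_obs())
E
```

```text
pics
(np.float64(393.3214556764522), 256.9120684218875, 192.83823217414522) [[-0.785  0.482 -0.39   0.997]
 [ 0.62   0.62  -0.481  0.54 ]
 [ 0.01  -0.619 -0.785  0.957]
 [ 0.     0.     0.     1.   ]]
(np.float64(385.0195234294425), 253.32170531013108, 188.96826734733673) [[-0.017 -0.993  0.118  0.436]
 [-1.     0.017 -0.004  0.032]
 [ 0.002 -0.118 -0.993  1.337]
 [ 0.     0.     0.     1.   ]]
{'time': 0.1, 'joint_positions': array([-1.42708761e+00,  8.78529174e-02,  1.37206960e+00, -2.75529161e-05,
        1.68359815e+00, -1.03113125e-01]), 'qvel': array([-3.11545536e-04, -7.95230852e-04, -3.07043121e-03,  4.65352104e-05,
       -9.34111217e-04, -4.84897342e-04]), 'joint_torque': array([ 2.22318304e-03, -3.41251910e+01, -3.03302479e+01,  7.19781895e-02,
        3.04568990e-02, -9.53756285e-05]), 'tool_pos': array([ 0.13429276, -0.53288923,  0.22325359]), 'ee_rot': array([-3.13967206e+00, -1.71213039e-04,  2.46818600e-01]), 'wrist_force': array([ 0.51011756, -0.5860446 , -0.23646817]), 'wrist_torque': array([-0.02865374, -0.04397383,  0.00938912]), 'finger_force': 0.0, 'width': 0.09344095373942315}
```

View pics/s0.png

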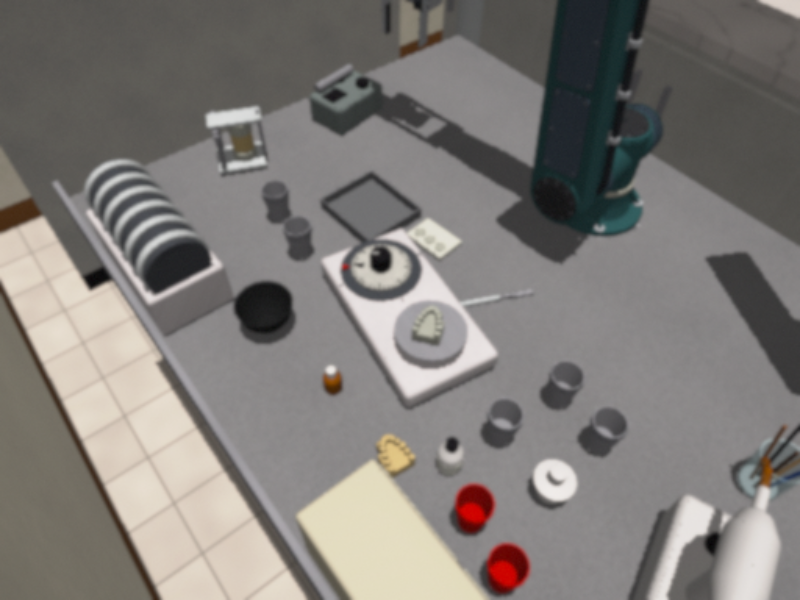

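View pics/t0.png

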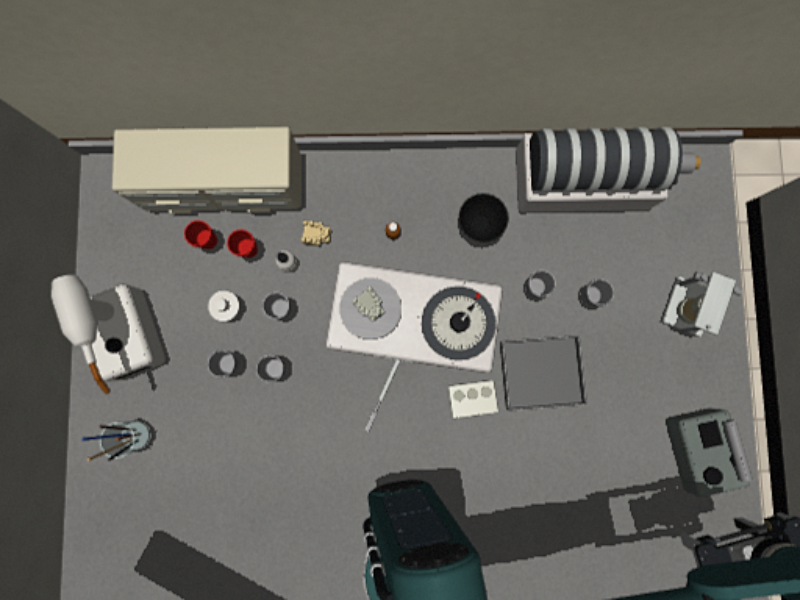

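The blurred scene view and the top view agree. In the 800x600 top picture:
- **Steel cups:** (280,306), (227,363), (274,367), (540,286) and (596,293), five in all. The red ones at (201,235) and (242,243) are the same shape but not meant.
- **Cover:** (224,306).
- **Plaster model on the pan:** (369,304). The buff model at (316,233) is a bystander.
- **Tray:** (542,372).
- **Dial:** (459,321).

Next I'll confirm these in an enlarged crop and measure.

```bash
python3 - <<'E'
from h import *
t=cv2.imread("pics/raw_t0.png"); c=cam("top")
cr=cv2.resize(t[150:265,125:395],None,fx=2.95,fy=2.95,interpolation=cv2.INTER_CUBIC); cv2.imwrite("pics/t0c.png",cr); print(cr.shape)
S=.64
for n,(u,v),z in [("cupL1",(280,306),.08),("cupL2",(227,363),.08),("cupL3",(274,367),.08),("cupR1",(540,286),.08),("cupR2",(596,293),.08),("cover",(224,306),.075),("model",(369,303),.112),("pan",(371,307),.083),("tray",(543,372),.004),("knob",(460,321),.09),("bottle",(286,260),.08),("wristx",(459,321),.06)]:
    p=ray("top",u*S,v*S,z,c); print(n,p.round(3),np.hypot(*p[:2]).round(3))
# tray corners
for q in[(501,338),(580,336),(584,403),(505,409)]: print(ray("top",q[0]*S,q[1]*S,.028,c).round(3))
for q in[(341,264),(502,287),(490,371),(327,347)]: print("sc",ray("top",q[0]*S,q[1]*S,.05,c).round(3))
w,cw=snap("wrist","w0.png"); print(cw[0],cw[3].round(3))
E
```

```text
(339, 796, 3)
cupL1 [0.567 0.271 0.08 ] 0.629
cupL2 [0.45 0.38 0.08] 0.589
cupL3 [0.44  0.283 0.08 ] 0.523
cupR1 [ 0.6   -0.277  0.08 ] 0.661
cupR2 [ 0.583 -0.394  0.08 ] 0.704
cover [0.57  0.39  0.075] 0.691
model [0.567 0.083 0.112] 0.573
pan [0.562 0.08  0.083] 0.567
tray [ 0.419 -0.293  0.004] 0.512
knob [ 0.528 -0.105  0.09 ] 0.539
bottle [0.665 0.259 0.08 ] 0.714
wristx [ 0.531 -0.106  0.06 ] 0.541
[ 0.495 -0.2    0.028]
[ 0.496 -0.372  0.028]
[ 0.352 -0.373  0.028]
[ 0.342 -0.202  0.028]
sc [0.66  0.145 0.05 ]
sc [ 0.603 -0.202  0.05 ]
sc [ 0.424 -0.17   0.05 ]
sc [0.481 0.176 0.05 ]
297.2115230853193 [[ 0.244 -0.942 -0.231  0.201]
 [-0.97  -0.237 -0.057 -0.516]
 [-0.001  0.238 -0.971  0.384]
 [ 0.     0.     0.     1.   ]]
```

View pics/t0c.png

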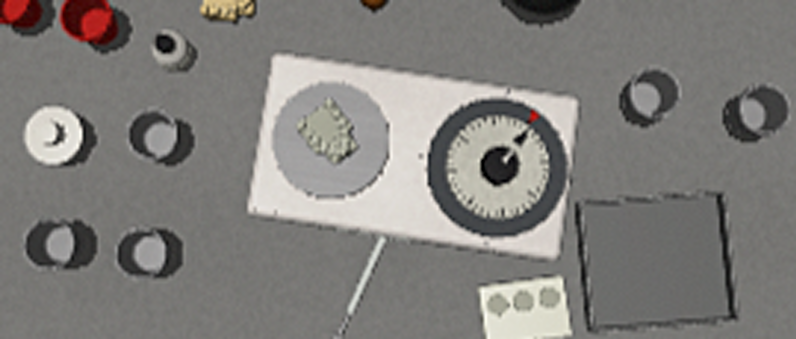

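The crop confirms it. The five grey cups are at crop (160,138), (60,243), (150,252), (650,97) and (757,112). Red cups at the upper left are left out. The plaster model is on the pan at (328,130), and the zero mark (525,135) is now close to the red pointer (535,117). I'll move above the pan to look from near.

```bash
cat >> h.py <<'E'
def go(x,y,z,yaw=None):
    o=robot.get_obs(); p=np.array(o["tool_pos"]); r=o["ee_rot"]; w=r[2]
    d=np.array([x,y,z])-p; c,s=np.cos(w),np.sin(w)
    t=np.array([c*d[0]+s*d[1], s*d[0]-c*d[1], -d[2]])*1000
    n=int(np.ceil(np.hypot(t[0],t[1])/45)) or 1
    print("t",round(o["time"],1),"pos",p.round(4),"rpy",np.round(r,3),"w",round(o["width"],4),"F",np.round(o["wrist_force"],1),"ff",round(o["finger_force"],1))
    print("tool delta mm",t.round(1),"rows",n,"per row",(t/n).round(1), "" if yaw is None else "twist deg %.1f"%np.degrees(((w-yaw)+np.pi/2)%np.pi-np.pi/2))
E
python3 -c "
from h import *
go(.565,.08,.27)"
```

```text
t 0.1 pos [ 0.1343 -0.533   0.2234] rpy [-3.14  -0.     0.247] w 0.094 F [-0.1  0.2  0.5] ff 0.0
tool delta mm [ 567.4 -489.2  -46.6] rows 17 per row [ 33.4 -28.8  -2.7]
```

{"api": "carry_out", "payload": {
  "increments": [
    [0,[31,-27,-10],0],
    [0,[31,-27,-10],0],
    [0,[31,-27,-10],0],
    [0,[31,-27,-10],0],
    [0,[31,-27,-7],0],
    [0,[31,-27,0],0],
    [0,[31,-27,0],0],
    [0,[31,-27,0],0]
  ]
}}

```text
time: 0.95
tool_pos: [0.3226, -0.2617, 0.2712]
ee_rot: [3.141, -0.0, 0.246]
wrist_force: [0.2, 0.1, -0.3]
width: 0.0942
finger_force: 0.0
```

{"api": "carry_out", "payload": {
  "increments": [
    [0,[31,-27,0],0],
    [0,[31,-27,0],0],
    [0,[31,-27,0],0],
    [0,[31,-27,0],0],
    [0,[31,-27,0],0],
    [0,[31,-27,0],0],
    [0,[31,-27,0],0],
    [0,[31,-27,0],0]
  ]
}}

```text
time: 1.75
tool_pos: [0.5104, 0.0084, 0.271]
ee_rot: [3.141, 0.0, 0.247]
wrist_force: [-1.2, -0.5, 1.3]
width: 0.0935
finger_force: 0.0
```

{"api": "carry_out", "payload": {
  "increments": [
    [0,[31,-27,0],0],
    [0,[31,-27,0],0],
    [0,[9,-3,0],0],
    [0,[0,0,0],0]
  ]
}}

```text
time: 2.15
tool_pos: [0.565, 0.0801, 0.27]
ee_rot: [3.142, 0.002, 0.249]
wrist_force: [0.2, 0.1, -0.4]
width: 0.0938
finger_force: 0.0
```

```bash
python3 - <<'E'
from h import *
go(.565,.08,.27); print(robot.get_obs()["joint_positions"].round(2))
w,c=snap("wrist"); cv2.imwrite("pics/w1.png",w)
E
```

```text
t 2.1 pos [0.565  0.0801 0.27  ] rpy [3.142e+00 2.000e-03 2.490e-01] w 0.0938 F [ 0.2  0.1 -0.4] ff 0.0
tool delta mm [-0.1  0.1  0. ] rows 1 per row [-0.1  0.1  0. ] 
[ 0.04  0.13  1.23 -0.    1.78  1.36]
```

View pics/w1.png

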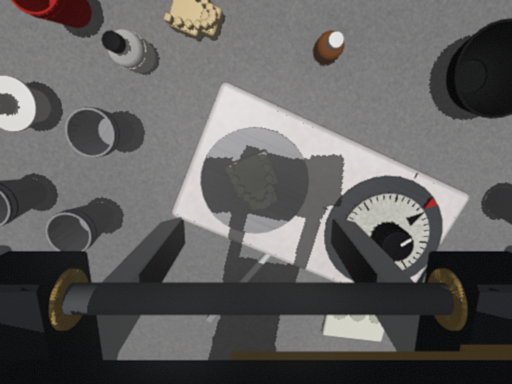

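The wrist view shows the pan at about (254,180) with the plaster model in the gripper's shadow at (252,178). A contrast-stretched enlargement will give the model's outline.

```bash
python3 - <<'E'
from h import *
w=cv2.imread("pics/w1.png"); c=cam("wrist")
cr=w[120:242,192:320]; cr=cv2.resize(cr,None,fx=4.9,fy=4.9,interpolation=cv2.INTER_CUBIC)
cr=cv2.convertScaleAbs(cr,alpha=1.6)
cv2.imwrite("pics/w1c.png",cr)
print(ray("wrist",254.5,180.5,.0825,c).round(4), "tilt proj of TCP-down", proj("wrist",[.565,.08,.1]))
E
```

```text
[0.5623 0.0825 0.0825] tilt proj of TCP-down [257.06309278 181.77466363]
```

View pics/w1c.png

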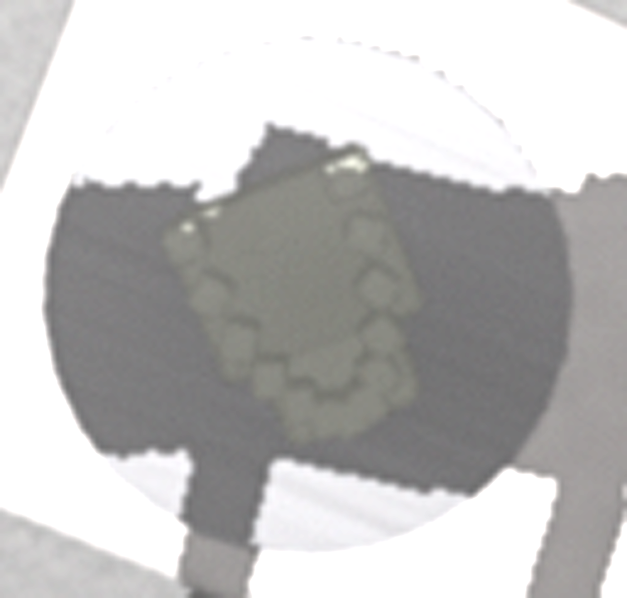

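```bash
python3 - <<'E'
from h import *
P=[ray("wrist",192+u/4.9,120+v/4.9,.1065)[:2] for u,v in[(165,230),(366,150),(420,305),(235,378),(298,441),(414,395)]]
P=np.array(P);print(P.round(4)); L=lambda a,b:np.linalg.norm(P[a]-P[b]).round(4)
print(L(0,1),L(1,2),L(0,3),L(2,3),L(4,5))
d=P[1]-P[0]; print("width dir deg",np.degrees(np.arctan2(d[1],d[0])))
ax=np.array([-d[1],d[0]])/np.linalg.norm(d)  # candidate axis
r=(P[0]+P[1])/2; s=(P[2]+P[3])/2; f=(P[4]+P[5])/2; print("rear",r,"step",s,"front",f)
m=(s-f if 0 else r-f); m/=np.linalg.norm(m); print("model +x dir deg",np.degrees(np.arctan2(m[1],m[0])),"centre",(r-.03*m).round(4),"grip mid",(r-.02*m).round(4))
w=(P[1]-P[0]); yaw=np.arctan2(w[0],-w[1]); print(np.degrees(yaw)); go(*(r-.02*m),.15,yaw)
E
```

```text
[[0.574  0.1179]
 [0.6023 0.0786]
 [0.5714 0.0579]
 [0.5445 0.0947]
 [0.5333 0.077 ]
 [0.5506 0.0537]]
0.0484 0.0372 0.0375 0.0456 0.029
width dir deg -54.19773808225075
rear [0.58816119 0.09822979] step [0.55792557 0.07629877] front [0.54194429 0.06536249]
model +x dir deg 35.41865953244219 centre [0.5637 0.0808] grip mid [0.5719 0.0866]
35.80226191774925
t 2.2 pos [0.5645 0.0791 0.2705] rpy [3.141e+00 2.000e-03 2.470e-01] w 0.0941 F [ 0.3 -0.8 -0.3] ff 0.0
tool delta mm [  8.9  -5.5 120.5] rows 1 per row [  8.9  -5.5 120.5] twist deg -21.6
```

{"api": "carry_out", "payload": {
  "increments": [
    [0,[3.4,-3.2,20],-7.2],
    [0,[0,0,35],-7.2],
    [0,[0,0,40],-7.2],
    [0,[0,0,25],0],
    [0,[0,0,15],0],
    [0,[0,0,10],0],
    [0,[0,0,0],0]
  ]
}}

```text
time: 2.9
tool_pos: [0.5667, 0.0825, 0.1258]
ee_rot: [-3.141, 0.001, 0.623]
wrist_force: [-1.0, 0.3, -0.2]
width: 0.0941
finger_force: 0.0
```

```bash
python3 - <<'E'
from h import *
go(.567,.083,.104,.62)
E
```

```text
t 2.9 pos [0.5667 0.0825 0.1258] rpy [-3.141e+00  1.000e-03  6.230e-01] w 0.0941 F [-1.   0.3 -0.2] ff 0.0
tool delta mm [ 0.5 -0.2 21.8] rows 1 per row [ 0.5 -0.2 21.8] twist deg 0.2
```

{"api": "carry_out", "payload": {
  "increments": [
    [0,[0,0,15],0],
    [0,[0,0,6.5],0],
    [120,[0,0,0],0],
    [200,[0,0,0],0],
    [200,[0,0,0],0],
    [200,[0,0,0],0],
    [200,[0,0,0],0],
    [200,[0,0,0],0]
  ]
}}

```text
time: 3.7
tool_pos: [0.5673, 0.0835, 0.105]
ee_rot: [-3.142, -0.0, 0.624]
wrist_force: [0.3, -0.0, -0.4]
width: 0.0498
finger_force: 30.3
```

{"api": "carry_out", "payload": {
  "increments": [
    [200,[0,0,0],0],
    [200,[0,0,-10],0],
    [200,[0,0,-20],0],
    [200,[0,0,-30],0],
    [200,[0,0,-30],0],
    [200,[0,0,-10],0],
    [200,[0,0,0],0]
  ]
}}

```text
time: 4.4
tool_pos: [0.5682, 0.0833, 0.207]
ee_rot: [3.139, -0.004, 0.624]
wrist_force: [0.7, -0.5, -1.6]
width: 0.0496
finger_force: 30.0
```

```bash
python3 - <<'E'
from h import *
go(.419,-.288,.2,.62)
print(robot.get_obs()["joint_positions"].round(2))
E
```

```text
t 4.4 pos [0.5682 0.0833 0.207 ] rpy [ 3.139 -0.004  0.624] w 0.0496 F [ 0.7 -0.5 -1.6] ff 30.0
tool delta mm [-338.   214.2    7. ] rows 9 per row [-37.6  23.8   0.8] twist deg 0.2
[ 0.05  0.14  1.34 -0.    1.65  0.99]
```

{"api": "carry_out", "payload": {
  "increments": [
    [200,[-20,12,0],0],
    [200,[-40,25,0],0],
    [200,[-40,25,0],0],
    [200,[-40,25,0],0],
    [200,[-40,25,0],0],
    [200,[-40,25,0],0],
    [200,[-40,25,0],0],
    [200,[-40,25,0],0]
  ]
}}

```text
time: 5.2
tool_pos: [0.4311, -0.2447, 0.2024]
ee_rot: [-3.138, 0.001, 0.624]
wrist_force: [-0.4, -0.2, -1.9]
width: 0.0494
finger_force: 30.0
```

{"api": "carry_out", "payload": {
  "increments": [
    [200,[-28,20,0],0],
    [200,[-10,7,20],0],
    [200,[0,0,40],0],
    [200,[0,0,40],0],
    [200,[0,0,40],0],
    [200,[0,0,20],0],
    [200,[0,0,10],0],
    [200,[0,0,0],0]
  ]
}}

```text
time: 6.0
tool_pos: [0.4162, -0.2864, 0.032]
ee_rot: [-3.136, 0.001, 0.624]
wrist_force: [0.4, 0.2, -1.7]
width: 0.0497
finger_force: 30.0
```

```bash
python3 - <<'E'
from h import *
go(.419,-.288,.028,.62)
E
```

```text
t 6.0 pos [ 0.4162 -0.2864  0.032 ] rpy [-3.136e+00  1.000e-03  6.240e-01] w 0.0497 F [ 0.4  0.2 -1.7] ff 30.0
tool delta mm [1.3 2.9 4. ] rows 1 per row [1.3 2.9 4. ] twist deg 0.2
```

{"api": "carry_out", "payload": {
  "increments": [
    [200,[0,0,3],0],
    [200,[0,0,1.5],0],
    [100,[0,0,0],0],
    [80,[0,0,0],0],
    [80,[0,0,0],0],
    [60,[0,0,-20],0],
    [0,[0,0,-40],0],
    [0,[0,0,-40],0]
  ]
}}

```text
time: 6.8
tool_pos: [0.4174, -0.2874, 0.131]
ee_rot: [-3.14, 0.0, 0.624]
wrist_force: [0.4, -0.7, 0.3]
width: 0.0844
finger_force: 0.0
```

```bash
python3 - <<'E'
from h import *
go(.585,-.33,.29,0)
print(robot.get_obs()["joint_positions"].round(2))
E
```

```text
t 6.8 pos [ 0.4174 -0.2874  0.131 ] rpy [-3.14   0.     0.624] w 0.0844 F [ 0.4 -0.7  0.3] ff 0.0
tool delta mm [ 111.2  132.5 -159. ] rows 4 per row [ 27.8  33.1 -39.8] twist deg 35.7
[-0.71  0.03  1.62 -0.    1.5   0.23]
```

{"api": "carry_out", "payload": {
  "increments": [
    [0,[0,0,-32],7.2],
    [0,[0,0,-32],7.2],
    [0,[0,0,-32],7.2],
    [0,[0,0,-32],7.2],
    [0,[0,0,-31],7],
    [0,[40,10,0],0],
    [0,[45,12,0],0],
    [0,[45,12,0],0]
  ]
}}

```text
time: 7.6
tool_pos: [0.5492, -0.3224, 0.2909]
ee_rot: [3.14, -0.002, -0.002]
wrist_force: [0.9, -0.8, 0.3]
width: 0.094
finger_force: 0.0
```

{"api": "carry_out", "payload": {
  "increments": [
    [0,[38,9,0],0],
    [0,[0,0,0],0],
    [0,[0,0,0],0]
  ]
}}

```text
time: 7.9
tool_pos: [0.586, -0.331, 0.2877]
ee_rot: [-3.14, 0.003, -0.001]
wrist_force: [0.9, -0.9, 0.2]
width: 0.0943
finger_force: 0.0
```

```bash
python3 - <<'E'
from h import *
go(.585,-.33,.29,0)
w,c=snap("wrist"); cv2.imwrite("pics/w2.png",w)
for p in [(.6,-.277,.08),(.583,-.394,.08)]: print(proj("wrist",p,c))
E
```

```text
t 7.9 pos [ 0.586  -0.331   0.2877] rpy [-3.14e+00  3.00e-03 -1.00e-03] w 0.0943 F [ 0.9 -0.9  0.2] ff 0.0
tool delta mm [-1.  -1.  -2.3] rows 1 per row [-1.  -1.  -2.3] twist deg -0.0
[214.58534187 165.2187139 ]
[307.94223118 178.5636542 ]
```

View pics/w2.png

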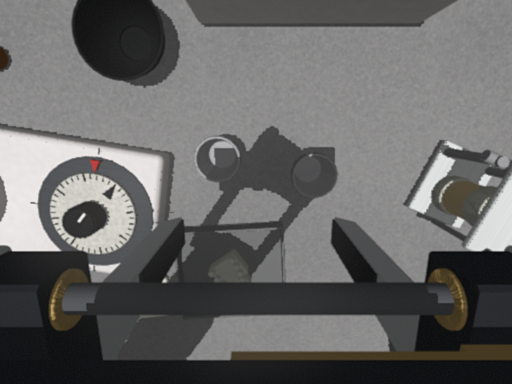

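The wrist view shows the model upright in the tray at (230,265), and the two right-hand steel cups with rims at about (218,159) and (314,173). I'll fit the rims.

```bash
cat >> h.py <<'E'
def rims(w,c,guess,z=.08,D=.0565,name="wrist"):
    g=cv2.cvtColor(w,cv2.COLOR_BGR2GRAY); out=[]
    clahe=cv2.createCLAHE(4,(4,4)).apply(g)
    for gu,gv in guess:
        p=ray(name,gu,gv,z,c); r=c[0]*D/2/np.linalg.norm(p-c[3][:3,3])*1.02
        x0,y0=max(int(gu-45),0),max(int(gv-45),0); s=4
        roi=cv2.resize(clahe[y0:y0+90,x0:x0+90],None,fx=s,fy=s,interpolation=cv2.INTER_CUBIC)
        H=cv2.HoughCircles(roi,cv2.HOUGH_GRADIENT,1,12,param1=120,param2=12,minRadius=int(s*(r-1.5)),maxRadius=int(s*(r+2)))
        best=[]
        for u,v,rr in (H[0][:4] if H is not None else []):
            u,v=x0+(u+.5)/s-.5,y0+(v+.5)/s-.5
            if np.hypot(u-gu,v-gv)<8: best.append((u.round(1),v.round(1),(rr/s).round(1),*ray(name,u,v,z,c)[:2].round(4)))
        print((gu,gv),"r exp",r.round(1),best)
E
python3 - <<'E'
from h import *
w=cv2.imread("pics/w2.png"); c=cam("wrist")
rims(w,c,[(218,159),(314,173)])
for q in [(218,159),(314,173)]: print(ray("wrist",*q,.08,c).round(4))
cv2.imwrite("pics/w2c.png",cv2.convertScaleAbs(cv2.resize(w[110:230,170:370],None,fx=4,fy=4,interpolation=cv2.INTER_CUBIC),alpha=1.6))
E
```

```text
(218, 159) r exp 22.8 [(np.float32(216.0), np.float32(159.5), np.float32(23.4), np.float64(0.6067), np.float64(-0.279)), (np.float32(219.2), np.float32(157.5), np.float32(23.5), np.float64(0.6092), np.float64(-0.2831)), (np.float32(218.0), np.float32(162.2), np.float32(24.6), np.float64(0.6032), np.float64(-0.2814)), (np.float32(216.2), np.float32(156.2), np.float32(21.8), np.float64(0.6107), np.float64(-0.2795))]
(314, 173) r exp 22.4 [(np.float32(315.5), np.float32(177.0), np.float32(23.6), np.float64(0.5844), np.float64(-0.404)), (np.float32(315.0), np.float32(174.0), np.float32(23.0), np.float64(0.5882), np.float64(-0.4032)), (np.float32(312.5), np.float32(177.8), np.float32(21.3), np.float64(0.5834), np.float64(-0.4003))]
[ 0.6073 -0.2815  0.08  ]
[ 0.5895 -0.4019  0.08  ]
```

View pics/w2c.png

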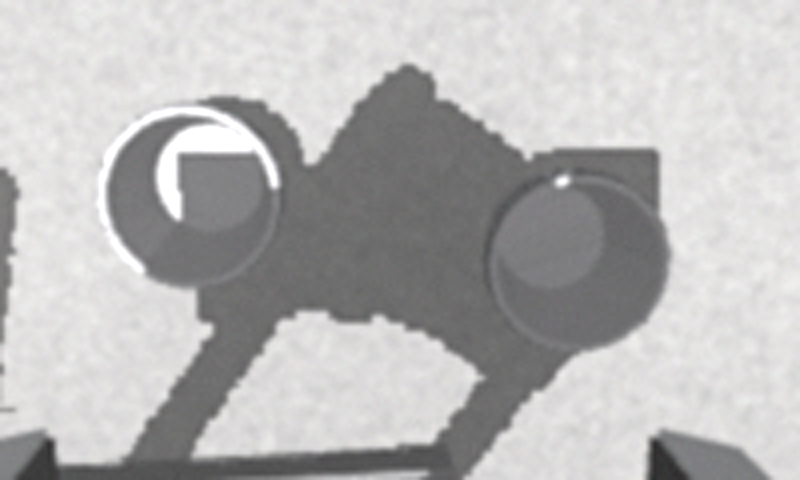

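{"api": "carry_out", "payload": {
  "increments": [
    [30,[11,-25,20],0],
    [30,[10,-25,40],0],
    [30,[0,0,45],0],
    [30,[0,0,45],0],
    [30,[0,0,30],0],
    [30,[0,0,15],0],
    [30,[0,0,0],0]
  ]
}}

```text
time: 8.65
tool_pos: [0.605, -0.2806, 0.0934]
ee_rot: [-3.14, 0.003, -0.002]
wrist_force: [-0.7, 0.3, 0.9]
width: 0.0827
finger_force: 0.0
```

```bash
python3 - <<'E'
from h import *
go(.607,-.281,.076,0)
E
```

```text
t 8.7 pos [ 0.605  -0.2806  0.0934] rpy [-3.14e+00  3.00e-03 -2.00e-03] w 0.0827 F [-0.7  0.3  0.9] ff 0.0
tool delta mm [ 2.   0.4 17.4] rows 1 per row [ 2.   0.4 17.4] twist deg -0.1
```

{"api": "carry_out", "payload": {
  "increments": [
    [30,[2,0,12],0],
    [30,[0,0,5.5],0],
    [200,[0,0,0],0],
    [200,[0,0,0],0],
    [200,[0,0,0],0],
    [200,[0,0,0],0],
    [200,[0,0,0],0],
    [200,[0,0,0],0]
  ]
}}

```text
time: 9.45
tool_pos: [0.6093, -0.2811, 0.0774]
ee_rot: [3.141, -0.001, -0.001]
wrist_force: [1.1, 0.1, 2.3]
width: 0.0548
finger_force: 30.0
```

{"api": "carry_out", "payload": {
  "increments": [
    [200,[0,0,-10],0],
    [200,[0,0,-30],0],
    [200,[0,0,-40],0],
    [200,[0,0,-40],0],
    [200,[0,0,-20],0],
    [200,[0,0,-10],0],
    [200,[0,0,0],0]
  ]
}}

```text
time: 10.15
tool_pos: [0.6093, -0.2814, 0.2285]
ee_rot: [3.14, -0.003, -0.001]
wrist_force: [0.5, -0.6, -0.8]
width: 0.0548
finger_force: 30.0
```

```bash
python3 - <<'E'
from h import *
go(.5623,.0825,.225,0)
E
```

```text
t 10.2 pos [ 0.6093 -0.2814  0.2285] rpy [ 3.14e+00 -3.00e-03 -1.00e-03] w 0.0548 F [ 0.5 -0.6 -0.8] ff 30.0
tool delta mm [ -47.4 -363.8    3.5] rows 9 per row [ -5.3 -40.4   0.4] twist deg -0.1
```

{"api": "carry_out", "payload": {
  "increments": [
    [200,[-3,-20,0],0],
    [200,[-6,-45,0],0],
    [200,[-6,-45,0],0],
    [200,[-6,-45,0],0],
    [200,[-6,-45,0],0],
    [200,[-6,-45,0],0],
    [200,[-6,-45,0],0],
    [200,[-4,-40,0],0]
  ]
}}

```text
time: 10.95
tool_pos: [0.5644, 0.0511, 0.224]
ee_rot: [-3.141, 0.005, -0.0]
wrist_force: [0.1, 0.6, -1.4]
width: 0.0548
finger_force: 30.0
```

{"api": "carry_out", "payload": {
  "increments": [
    [200,[-3,-24,0],0],
    [200,[-1,-10,20],0],
    [200,[0,0,20],0],
    [200,[0,0,10],0],
    [200,[0,0,0],0],
    [200,[0,0,0],0]
  ]
}}

```text
time: 11.55
tool_pos: [0.5621, 0.0826, 0.1762]
ee_rot: [3.141, 0.001, -0.002]
wrist_force: [-0.5, 1.0, -0.6]
width: 0.0551
finger_force: 30.0
```

```bash
python3 - <<'E'
from h import *
go(.5623,.0825,.162,0); o=robot.get_obs(); p=o["tool_pos"]
print(proj("wrist",p),proj("wrist",p+[0.03,0,0]))
E
```

```text
t 11.6 pos [0.5621 0.0826 0.1762] rpy [ 3.141e+00  1.000e-03 -2.000e-03] w 0.0551 F [-0.5  1.  -0.6] ff 30.0
tool delta mm [ 0.2  0.1 14.2] rows 1 per row [ 0.2  0.1 14.2] twist deg -0.1
[257.99165608 242.32553109] [257.90345587 191.95211061]
```

{"api": "carry_out", "payload": {
  "increments": [
    [200,[0,0,9],0],
    [200,[0,0,3],0],
    [200,[0,0,1.5],0],
    [200,[0,0,1],0],
    [200,[0,0,0.5],0],
    [200,[0,0,0],0],
    [200,[0,0,0],0]
  ]
}}

```text
time: 12.25
tool_pos: [0.5624, 0.083, 0.162]
ee_rot: [3.141, -0.001, -0.001]
wrist_force: [0.3, -0.4, -0.8]
width: 0.0549
finger_force: 30.0
```

```bash
python3 - <<'E'
from h import *
go(.5623,.0825,.162,0)
w,c=snap("wrist"); cv2.imwrite("pics/w3.png",w)
cv2.imwrite("pics/w3c.png",cv2.resize(w[120:300,170:340],None,fx=3,fy=3))
E
```

```text
t 12.2 pos [0.5624 0.083  0.162 ] rpy [ 3.141e+00 -1.000e-03 -1.000e-03] w 0.0549 F [ 0.3 -0.4 -0.8] ff 30.0
tool delta mm [-0.1  0.5  0. ] rows 1 per row [-0.1  0.5  0. ] twist deg -0.1
```

View pics/w3c.png

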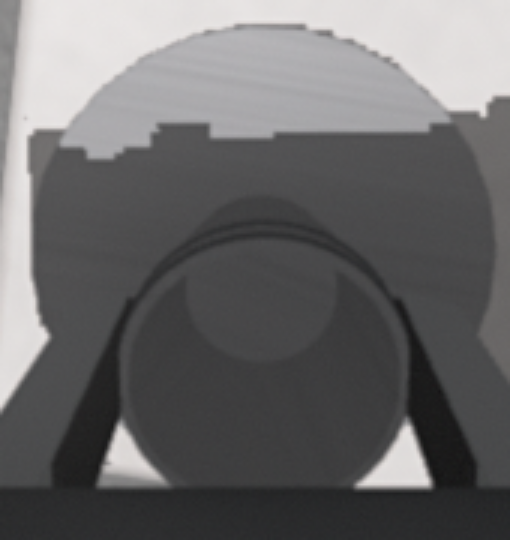

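The view shows the held cup centred between the pads, its rim front at raw row 193, over the pan (left 181, right 335, top 128).

```bash
python3 - <<'E'
from h import *
o=robot.get_obs()["tool_pos"];c=cam("wrist")
print("rim front x off",ray("wrist",258,193.5,o[2]+.003,c)[0]-.02825-o[0])
print("pan top edge",ray("wrist",258,128.3,.085,c)-[.065,0,0], ray("wrist",181.5,203,.085,c),ray("wrist",335,203,.085,c))
E
```

```text
rim front x off 0.0015788660119955278
pan top edge [0.56004172 0.08276404 0.085     ] [0.56463389 0.14621939 0.085     ] [0.56443912 0.01897687 0.085     ]
```

{"api": "carry_out", "payload": {
  "increments": [
    [200,[-2,0,0.7],0],
    [200,[0,0,0.5],0],
    [200,[0,0,0],0],
    [200,[0,0,0],0]
  ]
}}

```text
time: 12.7
tool_pos: [0.5603, 0.0831, 0.1607]
ee_rot: [-3.142, -0.0, -0.001]
wrist_force: [-1.0, -0.5, 1.0]
width: 0.0549
finger_force: 30.0
```

```bash
python3 - <<'E'
from h import *
go(.5623,.0825,.162,0)
E
```

```text
t 12.7 pos [0.5603 0.0831 0.1607] rpy [-3.142e+00 -0.000e+00 -1.000e-03] w 0.0549 F [-1.  -0.5  1. ] ff 30.0
tool delta mm [ 2.   0.6 -1.3] rows 1 per row [ 2.   0.6 -1.3] twist deg -0.1
```

{"api": "carry_out", "payload": {
  "increments": [
    [90,[0,0,0],0],
    [70,[0,0,0],0],
    [50,[0,0,0],0],
    [30,[0,0,-10],0],
    [30,[0,0,-30],0],
    [30,[0,0,-40],0],
    [30,[2,40,-10],0],
    [30,[2,48,0],0]
  ]
}}

```text
time: 13.5
tool_pos: [0.5657, -0.0045, 0.2554]
ee_rot: [3.141, -0.008, 0.003]
wrist_force: [0.6, -0.1, 0.7]
width: 0.0829
finger_force: 0.0
```

{"api": "carry_out", "payload": {
  "increments": [
    [30,[3,48,0],0],
    [30,[3,48,0],0],
    [30,[3,48,0],0],
    [30,[3,48,0],0],
    [30,[3,48,0],0],
    [30,[3,48,0],0],
    [30,[3,48,0],0],
    [30,[3,40,0],0]
  ]
}}

```text
time: 14.3
tool_pos: [0.5874, -0.3838, 0.2513]
ee_rot: [3.141, -0.001, -0.002]
wrist_force: [1.1, 0.1, -0.0]
width: 0.0828
finger_force: 0.0
```

{"api": "carry_out", "payload": {
  "increments": [
    [30,[0,16,10],0],
    [30,[0,0,40],0],
    [30,[0,0,40],0],
    [30,[0,0,25],0],
    [30,[0,0,15],0],
    [30,[0,0,0],0]
  ]
}}

```text
time: 14.9
tool_pos: [0.5868, -0.3952, 0.1175]
ee_rot: [-3.138, 0.004, -0.0]
wrist_force: [-0.1, 0.7, -0.7]
width: 0.0832
finger_force: 0.0
```

```bash
python3 - <<'E'
from h import *
go(.5865,-.4024,.076,0)
w,c=snap("wrist"); cv2.imwrite("pics/w4.png",w)
o=robot.get_obs()["tool_pos"]; print(proj("wrist",[.5865+.02825,-.4024,.08],c),proj("wrist",[.5865,-.4024,.08],c))
E
```

```text
t 14.9 pos [ 0.5868 -0.3952  0.1175] rpy [-3.138  0.004 -0.   ] w 0.0832 F [-0.1  0.7 -0.7] ff 0.0
tool delta mm [-0.3  7.2 41.5] rows 1 per row [-0.3  7.2 41.5] twist deg -0.0
[268.7566235  181.81256732] [268.40591811 221.25876807]
```

{"api": "carry_out", "payload": {
  "increments": [
    [30,[2,7,0],0],
    [30,[0,0,20],0],
    [30,[0,0,15],0],
    [30,[0,0,6],0],
    [200,[0,0,0],0],
    [200,[0,0,0],0],
    [200,[0,0,0],0],
    [200,[0,0,0],0]
  ]
}}

```text
time: 15.75
tool_pos: [0.5902, -0.4042, 0.0807]
ee_rot: [3.141, -0.001, -0.001]
wrist_force: [0.7, 1.0, 1.2]
width: 0.0545
finger_force: 26.1
```

{"api": "carry_out", "payload": {
  "increments": [
    [200,[0,0,0],0],
    [200,[0,0,0],0],
    [200,[0,0,-10],0],
    [200,[0,0,-40],0],
    [200,[0,0,-45],0],
    [200,[0,0,-45],0],
    [200,[0,0,-30],0],
    [200,[0,0,0],0]
  ]
}}

```text
time: 16.55
tool_pos: [0.5913, -0.4054, 0.2574]
ee_rot: [3.133, -0.01, -0.001]
wrist_force: [0.0, -0.7, -0.1]
width: 0.0543
finger_force: 29.8
```

```bash
cat >> h.py <<'E'
def front(w,c,z,u0):
    # print brightness-edge rows on the column through the tool axis (cup's front rim, +x side)
    g=cv2.cvtColor(w,cv2.COLOR_BGR2GRAY).astype(float); col=g[:,int(u0)-2:int(u0)+3].mean(1); d=np.diff(col)
    p=robot.get_obs()["tool_pos"]
    for v in range(150,240):
        if abs(d[v])>5 and abs(d[v])==abs(d[v-2:v+3]).max(): print("edge row",v,round(d[v],1),"cup off x mm",round(1000*(ray("wrist",u0,v+.5,p[2]+z,c)[0]-.02825-p[0]),1))
E
python3 - <<'E'
from h import *
go(.561,.0826,.24,0)
w,c=snap("wrist"); cv2.imwrite("pics/w5.png",w); front(w,c,.004,258)
E
```

```text
t 16.6 pos [ 0.5913 -0.4054  0.2574] rpy [ 3.133e+00 -1.000e-02 -1.000e-03] w 0.0543 F [ 0.  -0.7 -0.1] ff 29.8
tool delta mm [ -30.8 -487.9   17.4] rows 11 per row [ -2.8 -44.4   1.6] twist deg -0.1
edge row 196 13.6 cup off x mm -0.3
edge row 200 18.2 cup off x mm -2.6
```

{"api": "carry_out", "payload": {
  "increments": [
    [200,[-2,-25,-6],0],
    [200,[-3,-46,0],0],
    [200,[-3,-46,0],0],
    [200,[-3,-46,0],0],
    [200,[-3,-46,0],0],
    [200,[-3,-46,0],0],
    [200,[-3,-46,0],0],
    [200,[-3,-46,0],0]
  ]
}}

```text
time: 17.4
tool_pos: [0.5653, -0.055, 0.2514]
ee_rot: [-3.14, 0.006, -0.001]
wrist_force: [0.7, 0.1, -1.1]
width: 0.0542
finger_force: 29.8
```

{"api": "carry_out", "payload": {
  "increments": [
    [200,[-3,-46,0],0],
    [200,[-2,-46,0],0],
    [200,[-1,-30,0],0],
    [200,[0,-15,0],0],
    [200,[0,0,0],0],
    [200,[0,0,0],0]
  ]
}}

```text
time: 18.0
tool_pos: [0.561, 0.0789, 0.2539]
ee_rot: [3.14, 0.003, -0.002]
wrist_force: [-0.3, -0.2, -1.5]
width: 0.0543
finger_force: 29.8
```

```bash
python3 - <<'E'
from h import *
go(.562,.083,.262,0)
w,c=snap("wrist"); cv2.imwrite("pics/w6.png",w); front(w,c,.0,258)
p=robot.get_obs()["tool_pos"]; print(proj("wrist",[.5619,.0831,.163],c),proj("wrist",[.5619+.02825,.0831,.163],c))
cv2.imwrite("pics/w6c.png",cv2.convertScaleAbs(cv2.resize(w[120:290,170:340],None,fx=3.3,fy=3.3),alpha=1.5))
E
```

```text
t 18.0 pos [0.561  0.0789 0.2539] rpy [ 3.14e+00  3.00e-03 -2.00e-03] w 0.0543 F [-0.3 -0.2 -1.5] ff 29.8
tool delta mm [ 1.  -4.1 -8.1] rows 1 per row [ 1.  -4.1 -8.1] twist deg -0.1
edge row 151 -56.6 cup off x mm 23.9
edge row 168 -10.4 cup off x mm 14.8
edge row 172 11.8 cup off x mm 12.6
edge row 186 -7.4 cup off x mm 4.8
edge row 196 12.2 cup off x mm -0.9
edge row 200 15.6 cup off x mm -3.2
[252.85551405 199.77716849] [252.66158441 167.77754824]
```

View pics/w6c.png

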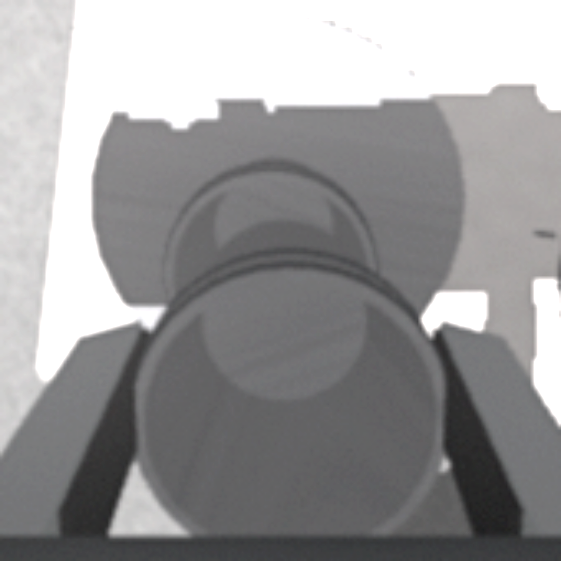

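{"api": "carry_out", "payload": {
  "increments": [
    [200,[1,-4.4,5],0],
    [200,[0,0,0],0],
    [200,[0,0,15],0],
    [200,[0,0,15],0],
    [200,[0,0,12],0],
    [200,[0,0,6],0],
    [200,[0,0,0],0],
    [200,[0,0,0],0]
  ]
}}

```text
time: 18.85
tool_pos: [0.5623, 0.0843, 0.2025]
ee_rot: [3.141, 0.0, -0.001]
wrist_force: [-0.1, -0.3, -0.8]
width: 0.0539
finger_force: 29.8
```

{"api": "carry_out", "payload": {
  "increments": [
    [200,[0,0,2],0],
    [200,[0,0,0],0]
  ]
}}

```text
time: 19.05
tool_pos: [0.5625, 0.0844, 0.201]
ee_rot: [3.141, -0.001, -0.001]
wrist_force: [-1.5, -0.9, -0.6]
width: 0.0544
finger_force: 29.8
```

{"api": "carry_out", "payload": {
  "increments": [
    [200,[0,0,1.5],0],
    [200,[0,0,0],0]
  ]
}}

```text
time: 19.25
tool_pos: [0.5623, 0.0844, 0.1992]
ee_rot: [3.141, -0.0, -0.001]
wrist_force: [-0.4, 0.5, -0.5]
width: 0.0542
finger_force: 29.8
```

{"api": "carry_out", "payload": {
  "increments": [
    [200,[0,0,1.5],0],
    [200,[0,0,0],0]
  ]
}}

```text
time: 19.45
tool_pos: [0.5622, 0.0843, 0.1974]
ee_rot: [3.141, 0.0, -0.001]
wrist_force: [0.7, -0.6, -1.5]
width: 0.0542
finger_force: 29.8
```

{"api": "carry_out", "payload": {
  "increments": [
    [200,[0,0,1.5],0],
    [200,[0,0,0],0],
    [200,[0,0,0],0]
  ]
}}

```text
time: 19.75
tool_pos: [0.5623, 0.0842, 0.196]
ee_rot: [3.141, -0.0, -0.001]
wrist_force: [0.2, -0.5, -1.0]
width: 0.0539
finger_force: 29.8
```

```bash
cat >> h.py <<'E'
def fz(n=4):
    L=[]
    for _ in range(n): robot.snapshot("wrist"); o=robot.get_obs(); L.append(o["wrist_force"])
    print("z",o["tool_pos"].round(4),"F mean",np.mean(L,0).round(2),"t",o["time"])
E
python3 -c "
from h import *
fz()"
```

```text
z [0.5623 0.0843 0.1961] F mean [ 0.1  -0.46 -0.65] t 19.95
```

{"api": "carry_out", "payload": {
  "increments": [
    [200,[0,0,1.5],0],
    [200,[0,0,0],0],
    [200,[0,0,0],0]
  ]
}}

```text
time: 20.25
tool_pos: [0.5623, 0.0843, 0.1946]
ee_rot: [3.141, -0.0, -0.001]
wrist_force: [-0.6, -2.1, 0.3]
width: 0.054
finger_force: 29.8
```

```bash
python3 -c "
from h import *
fz()"
```

```text
z [0.5623 0.0843 0.1946] F mean [-0.   -1.39  0.49] t 20.45
```

{"api": "carry_out", "payload": {
  "increments": [
    [95,[0,0,0],0],
    [80,[0,0,0],0],
    [60,[0,0,0],0],
    [30,[0,0,-5],0],
    [0,[0,0,-20],0],
    [0,[0,0,-40],0],
    [0,[0,0,-35],0],
    [0,[-10,-45,0],0]
  ]
}}

```text
time: 21.25
tool_pos: [0.5555, 0.1263, 0.3015]
ee_rot: [3.141, -0.013, -0.009]
wrist_force: [0.5, 0.7, 0.1]
width: 0.094
finger_force: 0.0
```

{"api": "carry_out", "payload": {
  "increments": [
    [0,[-10,-45,0],0],
    [0,[-10,-45,0],0],
    [0,[-10,-45,0],0],
    [0,[-10,-45,0],0],
    [0,[-2,-20,0],0],
    [0,[0,0,0],0],
    [0,[0,0,0],0]
  ]
}}

```text
time: 21.95
tool_pos: [0.5105, 0.3295, 0.2946]
ee_rot: [3.141, -0.0, -0.0]
wrist_force: [0.5, -0.7, 0.7]
width: 0.0939
finger_force: 0.0
```

```bash
python3 - <<'E'
from h import *
go(.51,.33,.29,0)
w,c=snap("wrist"); cv2.imwrite("pics/w7.png",w)
for p in [(.575,.275,.08),(.447,.288,.08),(.457,.388,.08),(.577,.397,.047),(.561,.083,.19)]: print(proj("wrist",p,c).round(1))
cv2.imwrite("pics/w7c.png",cv2.convertScaleAbs(cv2.resize(w[60:290,60:450],None,fx=2.05,fy=2.05),alpha=1.3))
E
```

```text
t 21.9 pos [0.5105 0.3295 0.2946] rpy [ 3.141 -0.    -0.   ] w 0.0939 F [ 0.5 -0.7  0.7] ff 0.0
tool delta mm [-0.5 -0.5  4.6] rows 1 per row [-0.5 -0.5  4.6] twist deg -0.0
[301.8 123.9]
[288.7 222.6]
[213.3 215.5]
[206.9 122.2]
[537.2 141.4]
```

View pics/w7c.png

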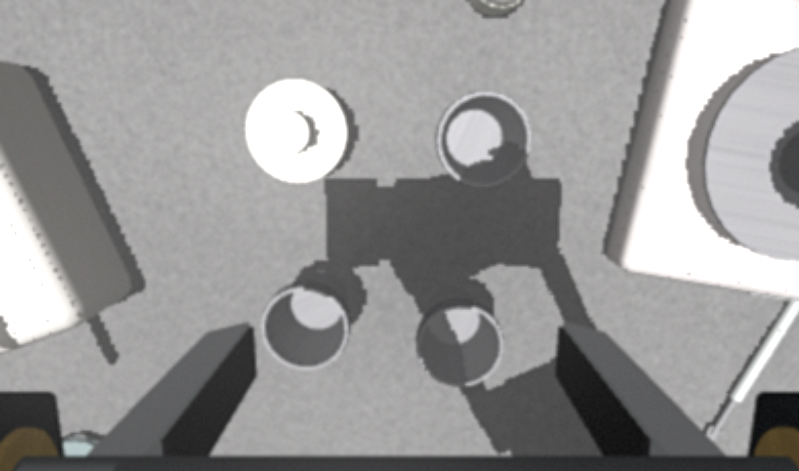

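The rims are clear. In full-picture pixels the cups are at (295.9,127.8), (209,220.2) and (283.9,228.3), and the cover flange is at (204.9,123.9).

```bash
python3 - <<'E'
from h import *
for n,q,z in [("L1",(295.9,127.8),.08),("L2",(209,220.2),.08),("L3",(283.9,228.3),.08),("cover",(204.9,123.9),.045)]: print(n,ray("wrist",*q,z).round(4))
w=cv2.imread("pics/w7.png");c=cam("wrist"); rims(w,c,[(295.9,127.8),(209,220.2),(283.9,228.3)])
E
```

```text
L1 [0.5706 0.2814 0.08  ]
L2 [0.4509 0.3934 0.08  ]
L3 [0.4392 0.2937 0.08  ]
cover [0.5751 0.3994 0.045 ]
(295.9, 127.8) r exp 22.6 [(np.float32(296.2), np.float32(128.0), np.float32(21.6), np.float64(0.5703), np.float64(0.2809)), (np.float32(294.2), np.float32(125.5), np.float32(22.2), np.float64(0.5733), np.float64(0.2835)), (np.float32(299.2), np.float32(128.8), np.float32(24.4), np.float64(0.5694), np.float64(0.2772)), (np.float32(293.2), np.float32(129.5), np.float32(24.4), np.float64(0.5685), np.float64(0.2846))]
(209, 220.2) r exp 21.3 [(np.float32(207.5), np.float32(221.5), np.float32(21.7), np.float64(0.4491), np.float64(0.3955)), (np.float32(209.0), np.float32(218.2), np.float32(20.1), np.float64(0.4536), np.float64(0.3933)), (np.float32(209.8), np.float32(215.2), np.float32(23.1), np.float64(0.4578), np.float64(0.3921)), (np.float32(210.5), np.float32(222.8), np.float32(21.7), np.float64(0.4473), np.float64(0.3916))]
(283.9, 228.3) r exp 21.3 [(np.float32(283.5), np.float32(228.5), np.float32(20.0), np.float64(0.439), np.float64(0.2942)), (np.float32(285.2), np.float32(231.2), np.float32(23.1), np.float64(0.435), np.float64(0.2918)), (np.float32(282.8), np.float32(225.5), np.float32(21.4), np.float64(0.4432), np.float64(0.2953))]
```

{"api": "carry_out", "payload": {
  "increments": [
    [30,[-34,18,10],0],
    [30,[-34.5,17.5,40],0],
    [30,[0,0,45],0],
    [30,[0,0,45],0],
    [30,[0,0,25],0],
    [30,[0,0,10],0],
    [30,[0,0,0],0],
    [30,[0,0,0],0]
  ]
}}

```text
time: 22.8
tool_pos: [0.4469, 0.2957, 0.1256]
ee_rot: [-3.14, -0.003, -0.002]
wrist_force: [0.4, 0.4, -0.1]
width: 0.0833
finger_force: 0.0
```

```bash
python3 - <<'E'
from h import *
go(.442,.294,.077,0)
w,c=snap("wrist"); cv2.imwrite("pics/w8.png",w)
print(proj("wrist",[.442+.02825,.294,.08],c)); front(w,c,.08-robot.get_obs()["tool_pos"][2],257)
E
```

```text
t 22.8 pos [0.4469 0.2957 0.1256] rpy [-3.14e+00 -3.00e-03 -2.00e-03] w 0.0833 F [ 0.4  0.4 -0.1] ff 0.0
tool delta mm [-4.9  1.7 48.6] rows 1 per row [-4.9  1.7 48.6] twist deg -0.1
[260.3371613  186.18931651]
edge row 160 -46.0 cup off x mm 13.2
edge row 186 -8.4 cup off x mm -5.3
edge row 190 17.4 cup off x mm -8.2
edge row 226 -5.8 cup off x mm -35.3
```

{"api": "carry_out", "payload": {
  "increments": [
    [30,[-5,1.7,10],0],
    [30,[0,0,20],0],
    [30,[0,0,14],0],
    [30,[0,0,4],0],
    [30,[0,0,0],0],
    [200,[0,0,0],0],
    [200,[0,0,0],0],
    [200,[0,0,0],0]
  ]
}}

```text
time: 23.65
tool_pos: [0.441, 0.2944, 0.0764]
ee_rot: [-3.141, -0.001, -0.001]
wrist_force: [0.3, 0.2, -0.0]
width: 0.0625
finger_force: 0.0
```

{"api": "carry_out", "payload": {
  "increments": [
    [200,[0,0,0],0],
    [200,[0,0,0],0],
    [200,[0,0,0],0]
  ]
}}

```text
time: 23.95
tool_pos: [0.4408, 0.2942, 0.0762]
ee_rot: [-3.141, -0.001, -0.001]
wrist_force: [-0.2, 0.9, 2.0]
width: 0.0546
finger_force: 30.0
```

{"api": "carry_out", "payload": {
  "increments": [
    [200,[0,0,-10],0],
    [200,[0,0,-40],0],
    [200,[0,0,-45],0],
    [200,[0,0,-45],0],
    [200,[0,0,-45],0],
    [200,[0,0,-20],0],
    [200,[0,0,0],0],
    [200,[0,0,0],0]
  ]
}}

```text
time: 24.75
tool_pos: [0.4402, 0.294, 0.2799]
ee_rot: [3.141, 0.001, -0.001]
wrist_force: [-0.5, 0.6, -2.6]
width: 0.0546
finger_force: 30.0
```

```bash
python3 - <<'E'
from h import *
go(.562,.0835,.3,0)
w,c=snap("wrist"); front(w,c,.001,257)
E
```

```text
t 24.8 pos [0.4402 0.294  0.2799] rpy [ 3.141e+00  1.000e-03 -1.000e-03] w 0.0546 F [-0.5  0.6 -2.6] ff 30.0
tool delta mm [122.  210.4 -20.1] rows 6 per row [20.3 35.1 -3.4] twist deg -0.1
edge row 195 10.2 cup off x mm 0.0
edge row 200 18.2 cup off x mm -2.9
```

{"api": "carry_out", "payload": {
  "increments": [
    [200,[12,20,-5],0],
    [200,[22,38,-2],0],
    [200,[22,38,0],0],
    [200,[22,38,0],0],
    [200,[22,38,0],0],
    [200,[15,26,0],0],
    [200,[7,12,0],0],
    [200,[0,0,0],0]
  ]
}}

```text
time: 25.6
tool_pos: [0.5621, 0.0828, 0.2849]
ee_rot: [3.141, 0.005, -0.004]
wrist_force: [-0.6, -0.4, -1.7]
width: 0.055
finger_force: 30.0
```

```bash
python3 - <<'E'
from h import *
go(.562,.0837,.285,0)
w,c=snap("wrist"); cv2.imwrite("pics/w9.png",w); front(w,c,.002,257); print(proj("wrist",[.562+.02825,.0837,.192],c))
E
```

```text
t 25.6 pos [0.5621 0.0828 0.2849] rpy [ 3.141  0.005 -0.004] w 0.055 F [-0.6 -0.4 -1.7] ff 30.0
tool delta mm [-0.1 -0.9 -0.1] rows 1 per row [-0.1 -0.9 -0.1] twist deg -0.2
edge row 164 -13.2 cup off x mm 17.9
edge row 169 -15.6 cup off x mm 15.2
edge row 172 15.6 cup off x mm 13.6
edge row 185 -11.0 cup off x mm 6.5
edge row 195 10.4 cup off x mm 0.9
edge row 200 15.4 cup off x mm -2.0
[256.60505497 168.34848476]
```

{"api": "carry_out", "payload": {
  "increments": [
    [200,[-1.2,-0.9,5],0],
    [200,[0,0,5],0],
    [200,[0,0,15],0],
    [200,[0,0,15],0],
    [200,[0,0,12],0],
    [200,[0,0,6],0],
    [200,[0,0,0],0],
    [200,[0,0,0],0]
  ]
}}

```text
time: 26.45
tool_pos: [0.5612, 0.0848, 0.2298]
ee_rot: [3.142, -0.0, -0.001]
wrist_force: [0.5, 0.3, -0.0]
width: 0.0546
finger_force: 30.0
```

```bash
python3 -c "
from h import *
fz()"
```

```text
z [0.5615 0.0849 0.2305] F mean [-0.14 -0.11 -0.98] t 26.65
```

{"api": "carry_out", "payload": {
  "increments": [
    [200,[0,1,4],0],
    [200,[0,0,3],0],
    [200,[0,0,0],0],
    [200,[0,0,0],0]
  ]
}}

```text
time: 27.05
tool_pos: [0.5609, 0.084, 0.2223]
ee_rot: [-3.141, 0.001, -0.001]
wrist_force: [-0.3, -0.1, -1.6]
width: 0.0549
finger_force: 30.0
```

```bash
python3 -c "
from h import *
fz()"
```

```text
z [0.5611 0.084  0.2226] F mean [-0.27  0.47 -1.91] t 27.25
```

{"api": "carry_out", "payload": {
  "increments": [
    [200,[0,0,1.5],0],
    [200,[0,0,0],0],
    [200,[0,0,0],0]
  ]
}}

```text
time: 27.55
tool_pos: [0.5611, 0.0839, 0.2211]
ee_rot: [3.142, -0.0, -0.001]
wrist_force: [0.1, 0.7, -0.3]
width: 0.0547
finger_force: 30.0
```

```bash
python3 -c "
from h import *
fz()"
```

```text
z [0.5611 0.0839 0.2212] F mean [-0.43  0.45 -1.21] t 27.75
```

{"api": "carry_out", "payload": {
  "increments": [
    [200,[0,0,1.5],0],
    [200,[0,0,0],0],
    [200,[0,0,0],0]
  ]
}}

```text
time: 28.05
tool_pos: [0.5611, 0.0839, 0.2195]
ee_rot: [3.142, 0.0, -0.001]
wrist_force: [-0.5, 0.2, -1.3]
width: 0.0548
finger_force: 30.0
```

```bash
python3 -c "
from h import *
fz()"
```

```text
z [0.5611 0.0839 0.2196] F mean [-0.8   1.02 -0.9 ] t 28.25
```

{"api": "carry_out", "payload": {
  "increments": [
    [200,[0,0,1.2],0],
    [200,[0,0,0],0],
    [200,[0,0,0],0]
  ]
}}

```text
time: 28.55
tool_pos: [0.5611, 0.0839, 0.2185]
ee_rot: [-3.142, -0.0, -0.001]
wrist_force: [-1.3, 1.1, -0.6]
width: 0.0547
finger_force: 30.0
```

```bash
python3 -c "
from h import *
fz()"
```

```text
z [0.5611 0.0839 0.2185] F mean [-0.48  1.06 -0.25] t 28.75
```

{"api": "carry_out", "payload": {
  "increments": [
    [200,[0,0,1],0],
    [200,[0,0,0],0],
    [95,[0,0,0],0],
    [80,[0,0,0],0],
    [60,[0,0,0],0],
    [30,[0,0,-5],0],
    [30,[0,0,-20],0],
    [30,[0,0,-40],0]
  ]
}}

```text
time: 29.55
tool_pos: [0.5596, 0.0837, 0.2794]
ee_rot: [3.141, 0.008, -0.001]
wrist_force: [1.4, -0.2, -1.0]
width: 0.0828
finger_force: 0.0
```

{"api": "carry_out", "payload": {
  "increments": [
    [30,[0,0,-20],0],
    [30,[-6,-20,0],0],
    [30,[-18,-48,0],0],
    [30,[-18,-48,0],0],
    [30,[-18,-48,0],0],
    [30,[-18,-48,0],0],
    [30,[-18,-48,0],0],
    [30,[-12,-45,0],0]
  ]
}}

```text
time: 30.35
tool_pos: [0.4543, 0.385, 0.3034]
ee_rot: [-3.141, -0.001, -0.0]
wrist_force: [0.1, 0.1, 0.1]
width: 0.0829
finger_force: 0.0
```

{"api": "carry_out", "payload": {
  "increments": [
    [30,[0,0,40],0],
    [30,[0,0,45],0],
    [30,[0,0,45],0],
    [30,[0,0,25],0],
    [30,[0,0,0],0],
    [30,[0,0,0],0]
  ]
}}

```text
time: 30.95
tool_pos: [0.456, 0.3832, 0.1482]
ee_rot: [-3.141, -0.001, -0.001]
wrist_force: [0.4, -0.9, 1.1]
width: 0.0831
finger_force: 0.0
```

```bash
python3 - <<'E'
from h import *
go(.454,.394,.077,0)
w,c=snap("wrist"); cv2.imwrite("pics/w10.png",w)
print(proj("wrist",[.454+.02825,.394,.08],c)); front(w,c,.08-robot.get_obs()["tool_pos"][2],257)
E
```

```text
t 30.9 pos [0.456  0.3832 0.1482] rpy [-3.141e+00 -1.000e-03 -1.000e-03] w 0.0831 F [ 0.4 -0.9  1.1] ff 0.0
tool delta mm [ -2.  -10.8  71.2] rows 1 per row [ -2.  -10.8  71.2] twist deg -0.1
[244.01175546 176.25341978]
edge row 157 -44.4 cup off x mm 11.9
edge row 183 9.6 cup off x mm -8.5
```

{"api": "carry_out", "payload": {
  "increments": [
    [30,[-2,-11,10],0],
    [30,[0,0,10],0],
    [30,[0,0,25],0],
    [30,[0,0,18],0],
    [30,[0,0,8],0],
    [30,[0,0,0],0],
    [200,[0,0,0],0],
    [200,[0,0,0],0]
  ]
}}

```text
time: 31.8
tool_pos: [0.4544, 0.3947, 0.0779]
ee_rot: [-3.14, -0.002, -0.001]
wrist_force: [0.5, -0.2, -0.2]
width: 0.0703
finger_force: 0.0
```

{"api": "carry_out", "payload": {
  "increments": [
    [200,[0,0,0],0],
    [200,[0,0,0],0],
    [200,[0,0,0],0],
    [200,[0,0,0],0]
  ]
}}

```text
time: 32.2
tool_pos: [0.4541, 0.3944, 0.0773]
ee_rot: [-3.141, -0.001, -0.001]
wrist_force: [0.0, 0.5, 2.8]
width: 0.0538
finger_force: 30.0
```

{"api": "carry_out", "payload": {
  "increments": [
    [200,[0,0,-10],0],
    [200,[0,0,-40],0],
    [200,[0,0,-45],0],
    [200,[0,0,-45],0],
    [200,[0,0,-45],0],
    [200,[0,0,-45],0],
    [200,[0,0,-12],0],
    [200,[0,0,0],0]
  ]
}}

```text
time: 33.0
tool_pos: [0.4542, 0.3945, 0.3212]
ee_rot: [-3.139, -0.004, -0.001]
wrist_force: [-0.0, 0.2, -1.3]
width: 0.0538
finger_force: 30.0
```

```bash
python3 - <<'E'
from h import *
go(.561,.084,.318,0)
w,c=snap("wrist"); front(w,c,.003,257)
E
```

```text
t 33.0 pos [0.4542 0.3945 0.3212] rpy [-3.139e+00 -4.000e-03 -1.000e-03] w 0.0538 F [-0.   0.2 -1.3] ff 30.0
tool delta mm [107.1 310.3   3.2] rows 8 per row [13.4 38.8  0.4] twist deg -0.1
edge row 195 -12.6 cup off x mm 0.2
edge row 201 14.6 cup off x mm -3.3
```

{"api": "carry_out", "payload": {
  "increments": [
    [200,[8,24,0],0],
    [200,[15,44,0],0],
    [200,[15,44,0],0],
    [200,[15,44,0],0],
    [200,[15,44,0],0],
    [200,[15,44,0],0],
    [200,[14,40,0],0],
    [200,[7,18,0],0]
  ]
}}

```text
time: 33.85
tool_pos: [0.5569, 0.0883, 0.3137]
ee_rot: [3.14, 0.008, -0.005]
wrist_force: [-0.1, 0.6, -0.4]
width: 0.0539
finger_force: 30.0
```

{"api": "carry_out", "payload": {
  "increments": [
    [200,[3,8,0],0],
    [200,[0,0,0],0],
    [200,[0,0,0],0]
  ]
}}

```text
time: 34.15
tool_pos: [0.5597, 0.0849, 0.3169]
ee_rot: [-3.141, 0.003, 0.0]
wrist_force: [0.7, 0.1, 0.1]
width: 0.0539
finger_force: 30.0
```

```bash
python3 - <<'E'
from h import *
go(.561,.084,.318,0)
w,c=snap("wrist"); cv2.imwrite("pics/w11.png",w); front(w,c,.003,257); print(proj("wrist",[.561+.02825,.084,.2215],c))
cv2.imwrite("pics/w11c.png",cv2.convertScaleAbs(cv2.resize(w[120:290,170:340],None,fx=3.3,fy=3.3),alpha=1.5))
E
```

```text
t 34.1 pos [0.5597 0.0849 0.3169] rpy [-3.141e+00  3.000e-03  0.000e+00] w 0.0539 F [0.7 0.1 0.1] ff 30.0
tool delta mm [ 1.3  0.9 -1.1] rows 1 per row [ 1.3  0.9 -1.1] twist deg 0.0
edge row 158 -12.4 cup off x mm 20.7
edge row 166 -15.8 cup off x mm 16.5
edge row 169 11.8 cup off x mm 14.9
edge row 186 -7.4 cup off x mm 5.6
edge row 197 11.6 cup off x mm -0.5
edge row 201 13.8 cup off x mm -2.8
[258.91865505 166.46217503]
```

View pics/w11c.png

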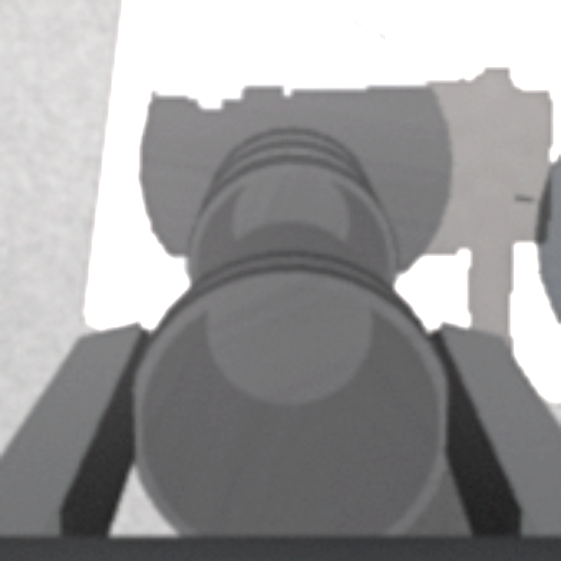

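The picture shows three cups nested upright, the top rim centred at about column 258.8 as predicted, with the fourth held above. I'm lowering it.

{"api": "carry_out", "payload": {
  "increments": [
    [200,[1.5,0.9,5],0],
    [200,[0,0,5],0],
    [200,[0,0,15],0],
    [200,[0,0,15],0],
    [200,[0,0,15],0],
    [200,[0,0,7],0],
    [200,[0,0,0],0],
    [200,[0,0,0],0]
  ]
}}

```text
time: 35.0
tool_pos: [0.5619, 0.0833, 0.2567]
ee_rot: [-3.141, -0.0, -0.001]
wrist_force: [-0.6, 0.2, -1.3]
width: 0.0538
finger_force: 30.0
```

```bash
python3 -c "
from h import *
fz()"
```

```text
z [0.5621 0.0831 0.2574] F mean [ 0.17  0.34 -1.03] t 35.2
```

{"api": "carry_out", "payload": {
  "increments": [
    [200,[-0.5,-0.7,3],0],
    [200,[0,0,2],0],
    [200,[0,0,0],0],
    [200,[0,0,0],0]
  ]
}}

```text
time: 35.6
tool_pos: [0.5614, 0.0837, 0.2513]
ee_rot: [3.142, -0.0, -0.001]
wrist_force: [0.9, 0.4, -1.2]
width: 0.0539
finger_force: 30.0
```

```bash
python3 -c "
from h import *
fz()"
```

```text
z [0.5613 0.0838 0.2515] F mean [ 0.41  0.15 -1.11] t 35.8
```

{"api": "carry_out", "payload": {
  "increments": [
    [200,[0,0,1.5],0],
    [200,[0,0,0],0],
    [200,[0,0,0],0]
  ]
}}

```text
time: 36.1
tool_pos: [0.5613, 0.0838, 0.2499]
ee_rot: [3.142, 0.0, -0.001]
wrist_force: [0.8, -0.3, -1.2]
width: 0.0544
finger_force: 30.0
```

```bash
python3 -c "
from h import *
fz()"
```

```text
z [0.5613 0.0838 0.2499] F mean [ 0.24  0.1  -0.78] t 36.3
```

{"api": "carry_out", "payload": {
  "increments": [
    [200,[0,0,1.2],0],
    [200,[0,0,0],0],
    [200,[0,0,0],0]
  ]
}}

```text
time: 36.6
tool_pos: [0.5613, 0.0838, 0.2487]
ee_rot: [3.142, -0.0, -0.001]
wrist_force: [0.1, 0.3, 0.3]
width: 0.0542
finger_force: 30.0
```

```bash
python3 -c "
from h import *
fz()"
```

```text
z [0.5613 0.0838 0.2488] F mean [ 0.38  0.61 -0.72] t 36.8
```

{"api": "carry_out", "payload": {
  "increments": [
    [200,[0,0,1.2],0],
    [200,[0,0,0],0],
    [200,[0,0,0],0]
  ]
}}

```text
time: 37.1
tool_pos: [0.5613, 0.0838, 0.2476]
ee_rot: [3.142, -0.0, -0.001]
wrist_force: [0.3, -0.2, -0.1]
width: 0.0542
finger_force: 30.0
```

```bash
python3 -c "
from h import *
fz(6)"
```

```text
z [0.5613 0.0838 0.2476] F mean [0.43 0.7  0.56] t 37.4
```

{"api": "carry_out", "payload": {
  "increments": [
    [200,[0,0,1],0],
    [200,[0,0,0],0],
    [200,[0,0,0],0]
  ]
}}

```text
time: 37.7
tool_pos: [0.5613, 0.0838, 0.2466]
ee_rot: [3.142, -0.0, -0.001]
wrist_force: [0.6, 0.4, 0.7]
width: 0.0537
finger_force: 30.0
```

```bash
python3 -c "
from h import *
fz(6)"
```

```text
z [0.5613 0.0838 0.2466] F mean [0.82 0.51 0.91] t 38.0
```

{"api": "carry_out", "payload": {
  "increments": [
    [95,[0,0,0],0],
    [80,[0,0,0],0],
    [60,[0,0,0],0],
    [30,[0,0,-5],0],
    [30,[0,0,-20],0],
    [30,[0,0,-40],0],
    [30,[0,0,-20],0],
    [30,[2,-20,0],0]
  ]
}}

```text
time: 38.8
tool_pos: [0.5646, 0.1024, 0.337]
ee_rot: [3.141, -0.009, -0.004]
wrist_force: [0.8, 0.3, -0.3]
width: 0.0827
finger_force: 0.0
```

{"api": "carry_out", "payload": {
  "increments": [
    [30,[3,-48,0],0],
    [30,[3,-48,0],0],
    [30,[2,-48,0],0],
    [30,[2,-33,0],0],
    [30,[0,0,40],0],
    [30,[0,0,45],0],
    [30,[0,0,45],0],
    [30,[0,0,45],0]
  ]
}}

```text
time: 39.6
tool_pos: [0.5734, 0.2809, 0.1553]
ee_rot: [-3.142, -0.001, -0.001]
wrist_force: [-0.4, -0.4, 0.5]
width: 0.0828
finger_force: 0.0
```

{"api": "carry_out", "payload": {
  "increments": [
    [30,[0,0,20],0],
    [30,[0,0,5],0],
    [30,[0,0,0],0],
    [30,[0,0,0],0]
  ]
}}

```text
time: 40.0
tool_pos: [0.5748, 0.2812, 0.1341]
ee_rot: [-3.14, -0.004, -0.001]
wrist_force: [-0.3, -0.9, 0.6]
width: 0.0826
finger_force: 0.0
```

```bash
python3 - <<'E'
from h import *
go(.573,.2815,.077,0)
w,c=snap("wrist"); cv2.imwrite("pics/w12.png",w)
print(proj("wrist",[.573+.02825,.2815,.08],c)); front(w,c,.08-robot.get_obs()["tool_pos"][2],257)
E
```

```text
t 40.0 pos [0.5748 0.2812 0.1341] rpy [-3.14e+00 -4.00e-03 -1.00e-03] w 0.0826 F [-0.3 -0.9  0.6] ff 0.0
tool delta mm [-1.8 -0.3 57.1] rows 1 per row [-1.8 -0.3 57.1] twist deg -0.1
[257.51355492 179.71510599]
edge row 160 -45.4 cup off x mm 12.2
edge row 179 -9.2 cup off x mm -1.8
edge row 183 15.8 cup off x mm -4.8
```

Front rim matches (offset −1.8 mm).

{"api": "carry_out", "payload": {
  "increments": [
    [30,[-1.8,0,20],0],
    [30,[0,0,20],0],
    [30,[0,0,12],0],
    [30,[0,0,5],0],
    [30,[0,0,0],0],
    [200,[0,0,0],0],
    [200,[0,0,0],0],
    [200,[0,0,0],0]
  ]
}}

```text
time: 40.85
tool_pos: [0.5723, 0.281, 0.0756]
ee_rot: [-3.141, -0.002, -0.001]
wrist_force: [-0.2, -0.3, 0.3]
width: 0.0623
finger_force: 0.0
```

{"api": "carry_out", "payload": {
  "increments": [
    [200,[0,0,0],0],
    [200,[0,0,0],0],
    [200,[0,0,0],0]
  ]
}}

```text
time: 41.15
tool_pos: [0.5721, 0.2811, 0.0752]
ee_rot: [-3.141, -0.001, -0.001]
wrist_force: [0.1, 0.4, 2.3]
width: 0.0548
finger_force: 30.0
```

{"api": "carry_out", "payload": {
  "increments": [
    [200,[0,0,-10],0],
    [200,[0,0,-40],0],
    [200,[0,0,-45],0],
    [200,[0,0,-45],0],
    [200,[0,0,-45],0],
    [200,[0,0,-45],0],
    [200,[0,0,-35],0],
    [200,[0,0,-8],0]
  ]
}}

```text
time: 41.95
tool_pos: [0.5724, 0.2809, 0.3539]
ee_rot: [-3.138, -0.009, -0.001]
wrist_force: [0.6, -0.5, -0.6]
width: 0.0546
finger_force: 30.0
```

{"api": "carry_out", "payload": {
  "increments": [
    [200,[0,0,0],0],
    [200,[0,0,0],0]
  ]
}}

```text
time: 42.15
tool_pos: [0.5713, 0.2805, 0.3446]
ee_rot: [3.14, 0.004, -0.001]
wrist_force: [-0.2, -0.1, -1.4]
width: 0.055
finger_force: 30.0
```

```bash
python3 - <<'E'
from h import *
go(.561,.084,.35,0)
w,c=snap("wrist"); front(w,c,.003,257)
E
```

```text
t 42.1 pos [0.5713 0.2805 0.3446] rpy [ 3.14e+00  4.00e-03 -1.00e-03] w 0.055 F [-0.2 -0.1 -1.4] ff 30.0
tool delta mm [-10.1 196.6  -5.4] rows 5 per row [-2.  39.3 -1.1] twist deg -0.1
edge row 195 11.6 cup off x mm 0.5
edge row 200 15.2 cup off x mm -2.4
```

{"api": "carry_out", "payload": {
  "increments": [
    [200,[-1,20,0],0],
    [200,[-2,40,0],0],
    [200,[-2,40,0],0],
    [200,[-2,40,0],0],
    [200,[-2,34,0],0],
    [200,[-1,17,0],0],
    [200,[0,5,0],0],
    [200,[0,0,0],0]
  ]
}}

```text
time: 43.0
tool_pos: [0.5613, 0.0845, 0.3469]
ee_rot: [-3.141, 0.001, -0.002]
wrist_force: [-0.0, 0.3, -1.2]
width: 0.0548
finger_force: 30.0
```

{"api": "carry_out", "payload": {
  "increments": [
    [200,[0,0,0],0],
    [200,[0,0,0],0]
  ]
}}

```text
time: 43.2
tool_pos: [0.5615, 0.0861, 0.3473]
ee_rot: [-3.141, 0.0, 0.001]
wrist_force: [-0.3, -0.6, -0.7]
width: 0.0547
finger_force: 30.0
```

```bash
python3 - <<'E'
from h import *
go(.561,.084,.35,0)
w,c=snap("wrist"); cv2.imwrite("pics/w13.png",w); front(w,c,.004,257); print(proj("wrist",[.561+.02825,.084,.25],c))
E
```

```text
t 43.2 pos [0.5615 0.0861 0.3473] rpy [-3.141e+00  0.000e+00  1.000e-03] w 0.0547 F [-0.3 -0.6 -0.7] ff 30.0
tool delta mm [-0.5  2.1 -2.7] rows 1 per row [-0.5  2.1 -2.7] twist deg 0.1
edge row 156 -11.2 cup off x mm 21.9
edge row 163 -9.6 cup off x mm 18.2
edge row 166 16.6 cup off x mm 16.6
edge row 171 13.8 cup off x mm 13.9
edge row 185 -7.8 cup off x mm 6.3
edge row 195 11.0 cup off x mm 0.7
edge row 200 13.2 cup off x mm -2.1
[260.26594347 168.51193521]
```

{"api": "carry_out", "payload": {
  "increments": [
    [200,[-0.8,2.1,5],0],
    [200,[0,0,5],0],
    [200,[0,0,15],0],
    [200,[0,0,15],0],
    [200,[0,0,15],0],
    [200,[0,0,8],0],
    [200,[0,0,0],0],
    [200,[0,0,0],0]
  ]
}}

```text
time: 44.05
tool_pos: [0.5607, 0.0827, 0.2848]
ee_rot: [3.142, -0.0, -0.001]
wrist_force: [0.8, -0.9, -1.5]
width: 0.0547
finger_force: 30.0
```

```bash
python3 -c "
from h import *
fz()"
```

```text
z [0.561  0.0827 0.2855] F mean [-0.3   0.07 -1.04] t 44.25
```

{"api": "carry_out", "payload": {
  "increments": [
    [200,[0,-1.2,4],0],
    [200,[0,0,3],0],
    [200,[0,0,0],0],
    [200,[0,0,0],0]
  ]
}}

```text
time: 44.65
tool_pos: [0.5606, 0.0838, 0.2772]
ee_rot: [3.141, 0.001, -0.001]
wrist_force: [0.6, -0.8, -0.4]
width: 0.0546
finger_force: 30.0
```

```bash
python3 -c "
from h import *
fz()"
```

```text
z [0.5607 0.0838 0.2775] F mean [-0.24 -0.27 -1.18] t 44.85
```

{"api": "carry_out", "payload": {
  "increments": [
    [200,[0,0,1.5],0],
    [200,[0,0,0],0],
    [200,[0,0,0],0]
  ]
}}

```text
time: 45.15
tool_pos: [0.5607, 0.0838, 0.2761]
ee_rot: [3.141, -0.0, -0.001]
wrist_force: [-0.0, 0.3, -0.1]
width: 0.0547
finger_force: 30.0
```

```bash
python3 -c "
from h import *
fz()"
```

```text
z [0.5607 0.0839 0.2761] F mean [-0.28 -0.19 -0.53] t 45.35
```

{"api": "carry_out", "payload": {
  "increments": [
    [200,[0,0,1.2],0],
    [200,[0,0,0],0],
    [200,[0,0,0],0]
  ]
}}

```text
time: 45.65
tool_pos: [0.5607, 0.0839, 0.2749]
ee_rot: [3.142, -0.0, -0.001]
wrist_force: [-0.5, -0.0, 0.7]
width: 0.0548
finger_force: 30.0
```

```bash
python3 -c "
from h import *
fz(5)"
```

```text
z [0.5607 0.0839 0.2749] F mean [-0.36 -0.4   0.07] t 45.9
```

{"api": "carry_out", "payload": {
  "increments": [
    [200,[0,0,0.8],0],
    [200,[0,0,0],0],
    [95,[0,0,0],0],
    [80,[0,0,0],0],
    [60,[0,0,0],0],
    [30,[0,0,-5],0],
    [0,[0,0,-20],0],
    [0,[0,0,-40],0]
  ]
}}

```text
time: 46.7
tool_pos: [0.5595, 0.0838, 0.3361]
ee_rot: [3.141, 0.008, -0.001]
wrist_force: [0.7, 0.2, 0.1]
width: 0.0918
finger_force: 0.0
```

{"api": "carry_out", "payload": {
  "increments": [
    [0,[0,0,-10],0],
    [0,[2,-45,0],0],
    [0,[2,-48,0],0],
    [0,[2,-48,0],0],
    [0,[2,-48,0],0],
    [0,[2,-48,0],0],
    [0,[2,-48,0],0],
    [0,[2,-31,20],0]
  ]
}}

```text
time: 47.5
tool_pos: [0.5749, 0.4037, 0.3309]
ee_rot: [-3.138, -0.005, 0.002]
wrist_force: [0.2, -1.2, -0.2]
width: 0.094
finger_force: 0.0
```

{"api": "carry_out", "payload": {
  "increments": [
    [0,[0,0,40],0],
    [0,[0,0,45],0],
    [0,[0,0,15],0],
    [0,[0,0,0],0],
    [0,[0,0,0],0]
  ]
}}

```text
time: 48.0
tool_pos: [0.5752, 0.3999, 0.2294]
ee_rot: [-3.141, -0.0, -0.001]
wrist_force: [0.3, 0.9, 0.5]
width: 0.0939
finger_force: 0.0
```

```bash
cat >> h.py <<'E'
def white(w,c,u,v,thr=150):
    m=(w.min(2)>thr).astype(np.uint8); n,l,st,ce=cv2.connectedComponentsWithStats(m)
    for i in range(1,n):
        if st[i,4]>300: print("blob",ce[i].round(1),st[i])
E
python3 - <<'E'
from h import *
go(.577,.4,.215,0)
w,c=snap("wrist"); cv2.imwrite("pics/w14.png",w); t,ct=snap("top","t14.png")
print(proj("wrist",[.577,.4,.045],c),proj("wrist",[.577,.4,.078],c)); white(w,c,0,0)
cv2.imwrite("pics/w14c.png",cv2.resize(w[60:290,130:390],None,fx=2.3,fy=2.3))
E
```

```text
t 48.0 pos [0.5752 0.3999 0.2294] rpy [-3.141e+00 -0.000e+00 -1.000e-03] w 0.0939 F [0.3 0.9 0.5] ff 0.0
tool delta mm [ 1.8 -0.1 14.4] rows 1 per row [ 1.8 -0.1 14.4] twist deg -0.1
[257.64888649 178.80738615] [257.67221804 184.65021275]
blob [374.2  92.6] [361  74  33  37 615]
blob [481.  186.3] [ 434  101   78  150 6573]
blob [ 86.4 214.7] [  43  146   80  136 3247]
blob [ 19.6 240.6] [  2 227  37  24 551]
```

View pics/w14c.png

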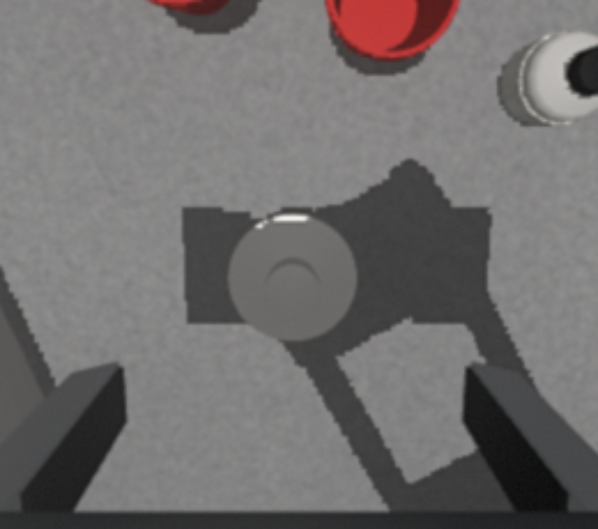

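{"api": "carry_out", "payload": {
  "increments": [
    [90,[0.5,0,20],0],
    [90,[0,0,40],0],
    [90,[0,0,45],0],
    [90,[0,0,30],0],
    [90,[0,0,12],0],
    [90,[0,0,0],0],
    [90,[0,0,0],0]
  ]
}}

```text
time: 48.8
tool_pos: [0.5771, 0.4007, 0.0851]
ee_rot: [-3.139, -0.004, -0.001]
wrist_force: [-0.1, -0.5, 0.4]
width: 0.0608
finger_force: 0.0
```

```bash
python3 - <<'E'
from h import *
go(.576,.4003,.07,0)
E
```

```text
t 48.8 pos [0.5771 0.4007 0.0851] rpy [-3.139e+00 -4.000e-03 -1.000e-03] w 0.0608 F [-0.1 -0.5  0.4] ff 0.0
tool delta mm [-1.1  0.4 15.1] rows 1 per row [-1.1  0.4 15.1] twist deg -0.1
```

{"api": "carry_out", "payload": {
  "increments": [
    [90,[-1,0,10],0],
    [90,[0,0,5],0],
    [90,[0,0,0],0],
    [220,[0,0,0],0],
    [220,[0,0,0],0],
    [220,[0,0,0],0],
    [220,[0,0,0],0],
    [220,[0,0,0],0]
  ]
}}

```text
time: 49.6
tool_pos: [0.5746, 0.3999, 0.0671]
ee_rot: [-3.141, -0.0, -0.001]
wrist_force: [-1.1, -0.6, -0.4]
width: 0.0256
finger_force: 30.0
```

{"api": "carry_out", "payload": {
  "increments": [
    [220,[0,0,0],0],
    [220,[0,0,0],0],
    [220,[0,0,-10],0],
    [220,[0,0,-40],0],
    [220,[0,0,-45],0],
    [220,[0,0,-45],0],
    [220,[0,0,-45],0],
    [220,[0,0,-45],0]
  ]
}}

```text
time: 50.4
tool_pos: [0.5742, 0.3996, 0.2999]
ee_rot: [-3.141, -0.001, -0.001]
wrist_force: [-0.1, 0.6, 0.1]
width: 0.0248
finger_force: 30.0
```

{"api": "carry_out", "payload": {
  "increments": [
    [220,[0,0,-45],0],
    [220,[0,0,-25],0],
    [220,[0,0,0],0],
    [220,[0,0,0],0]
  ]
}}

```text
time: 50.8
tool_pos: [0.5746, 0.3999, 0.3669]
ee_rot: [-3.141, -0.001, -0.001]
wrist_force: [0.4, -0.7, -0.4]
width: 0.025
finger_force: 30.0
```

```bash
python3 - <<'E'
from h import *
go(.561,.084,.365,0)
E
```

```text
t 50.8 pos [0.5746 0.3999 0.3669] rpy [-3.141e+00 -1.000e-03 -1.000e-03] w 0.025 F [ 0.4 -0.7 -0.4] ff 30.0
tool delta mm [-13.3 315.9   1.9] rows 8 per row [-1.7 39.5  0.2] twist deg -0.1
```

{"api": "carry_out", "payload": {
  "increments": [
    [220,[-1,20,0],0],
    [220,[-2,45,0],0],
    [220,[-2,45,0],0],
    [220,[-2,45,0],0],
    [220,[-2,45,0],0],
    [220,[-2,45,0],0],
    [220,[-1,40,0],0],
    [220,[-1,20,0],0]
  ]
}}

```text
time: 51.6
tool_pos: [0.56, 0.0916, 0.3635]
ee_rot: [3.14, 0.006, -0.005]
wrist_force: [1.0, 0.5, 0.6]
width: 0.025
finger_force: 30.0
```

{"api": "carry_out", "payload": {
  "increments": [
    [220,[0,9,0],0],
    [220,[0,2,0],0],
    [220,[0,0,0],0],
    [220,[0,0,0],0]
  ]
}}

```text
time: 52.0
tool_pos: [0.5612, 0.0851, 0.3663]
ee_rot: [-3.141, 0.001, 0.001]
wrist_force: [-0.7, -0.7, -0.2]
width: 0.0251
finger_force: 30.0
```

```bash
python3 - <<'E'
from h import *
go(.561,.084,.365,0)
w,c=snap("wrist"); cv2.imwrite("pics/w15.png",w); p=robot.get_obs()["tool_pos"]
print("pred rim front",proj("wrist",[.561+.02825,.084,.278],c),"pred flange front/centre/sides",[proj("wrist",p+np.array(q)+[0,0,-.022],c).round(1) for q in [(.033,0,0),(0,0,0),(0,.033,0),(0,-.033,0)]])
cv2.imwrite("pics/w15c.png",cv2.convertScaleAbs(cv2.resize(w[120:290,170:340],None,fx=3.3,fy=3.3),alpha=1.3))
E
```

```text
t 52.0 pos [0.5612 0.0851 0.3663] rpy [-3.141e+00  1.000e-03  1.000e-03] w 0.0251 F [-0.7 -0.7 -0.2] ff 30.0
tool delta mm [-0.2  1.1  1.3] rows 1 per row [-0.2  1.1  1.3] twist deg 0.0
pred rim front [259.14519997 169.64054777] pred flange front/centre/sides [array([257.9, 179. ]), array([257.9, 228.9]), array([207.1, 228.9]), array([308.7, 228.9])]
```

View pics/w15c.png

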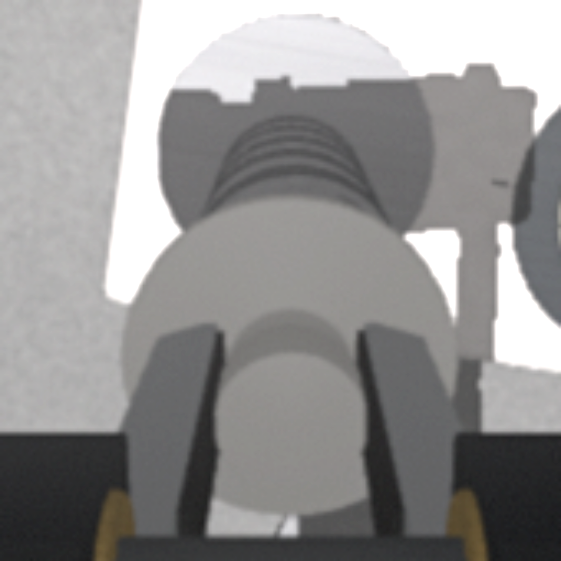

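The held cover is centred: its flange front at row 179 and the top cup's rim front at row 170 both match prediction. All five cups are nested upright. I'm lowering it.

{"api": "carry_out", "payload": {
  "increments": [
    [220,[-0.2,1.2,5],0],
    [220,[0,0,5],0],
    [220,[0,0,12],0],
    [220,[0,0,12],0],
    [220,[0,0,8],0],
    [220,[0,0,4],0],
    [220,[0,0,0],0],
    [220,[0,0,0],0]
  ]
}}

```text
time: 52.85
tool_pos: [0.5609, 0.0826, 0.3212]
ee_rot: [3.142, -0.0, -0.001]
wrist_force: [-0.1, -0.1, 0.4]
width: 0.0252
finger_force: 30.0
```

```bash
python3 -c "
from h import *
fz()"
```

```text
z [0.5611 0.0827 0.3216] F mean [-0.38 -0.23 -0.24] t 53.05
```

{"api": "carry_out", "payload": {
  "increments": [
    [220,[0,-1,4],0],
    [220,[0,0,3],0],
    [220,[0,0,2],0],
    [220,[0,0,0],0],
    [220,[0,0,0],0]
  ]
}}

```text
time: 53.55
tool_pos: [0.5609, 0.0836, 0.3118]
ee_rot: [3.141, 0.001, -0.001]
wrist_force: [-0.2, -0.2, -0.4]
width: 0.0248
finger_force: 30.0
```

```bash
python3 -c "
from h import *
fz()"
```

```text
z [0.561  0.0837 0.312 ] F mean [-0.45  0.27 -0.96] t 53.75
```

{"api": "carry_out", "payload": {
  "increments": [
    [220,[0,0,1.5],0],
    [220,[0,0,0],0],
    [220,[0,0,0],0]
  ]
}}

```text
time: 54.05
tool_pos: [0.561, 0.0837, 0.3106]
ee_rot: [3.142, -0.0, -0.001]
wrist_force: [-0.3, 0.6, 0.5]
width: 0.0251
finger_force: 30.0
```

```bash
python3 -c "
from h import *
fz(5)"
```

```text
z [0.561  0.0837 0.3106] F mean [-0.47  0.12  0.06] t 54.3
```

{"api": "carry_out", "payload": {
  "increments": [
    [220,[0,0,1.2],0],
    [220,[0,0,0],0],
    [220,[0,0,0],0]
  ]
}}

```text
time: 54.6
tool_pos: [0.561, 0.0837, 0.3093]
ee_rot: [3.141, -0.0, -0.001]
wrist_force: [-0.0, 0.7, 0.1]
width: 0.0251
finger_force: 30.0
```

```bash
python3 -c "
from h import *
fz(5)"
```

```text
z [0.561  0.0837 0.3093] F mean [-0.42  0.24  0.56] t 54.85
```

{"api": "carry_out", "payload": {
  "increments": [
    [220,[0,0,0.5],0],
    [220,[0,0,0],0],
    [180,[0,0,0],0],
    [160,[0,0,0],0],
    [120,[0,0,0],0],
    [90,[0,0,0],0],
    [90,[0,0,-10],0],
    [90,[0,0,-25],0]
  ]
}}

```text
time: 55.65
tool_pos: [0.5602, 0.0836, 0.342]
ee_rot: [3.141, 0.005, -0.001]
wrist_force: [0.3, 0.1, -0.2]
width: 0.0604
finger_force: 0.0
```

{"api": "carry_out", "payload": {
  "increments": [
    [90,[0,0,-20],0],
    [90,[0,0,-5],0],
    [90,[-3,30,0],0],
    [90,[-7,45,0],0],
    [90,[-8,45,0],0],
    [90,[-7,45,0],0],
    [90,[-6,22,30],0],
    [90,[0,0,40],0]
  ]
}}

```text
time: 56.45
tool_pos: [0.5301, -0.1068, 0.3003]
ee_rot: [3.139, -0.005, -0.006]
wrist_force: [0.5, 0.1, -0.2]
width: 0.0608
finger_force: 0.0
```

{"api": "carry_out", "payload": {
  "increments": [
    [90,[0,0,20],0],
    [90,[0,0,0],0],
    [90,[0,0,0],0]
  ]
}}

```text
time: 56.75
tool_pos: [0.5298, -0.1033, 0.2791]
ee_rot: [3.142, 0.0, -0.001]
wrist_force: [-0.4, 0.3, 0.7]
width: 0.0607
finger_force: 0.0
```

```bash
cat >> h.py <<'E'
def dial(w,c,ctr,zd):
    hsv=cv2.cvtColor(w,cv2.COLOR_BGR2HSV); b,g,r=[w[:,:,i].astype(int) for i in range(3)]
    red=((r>90)&(r>2*g)&(r>2*b)).astype(np.uint8); v,u=np.nonzero(red)
    P=np.array([ray("wrist",a,d,zd,c)[:2] for a,d in zip(u,v)]) if len(u) else np.zeros((0,2))
    if len(P):
        R=P-ctr; k=(np.linalg.norm(R,axis=1)<.08); R=R[k]; print("red n",k.sum(),"r",np.linalg.norm(R,axis=1).min().round(4),np.linalg.norm(R,axis=1).max().round(4),"ptr cw deg from +x",np.degrees(np.arctan2(-R[:,1].mean(),R[:,0].mean())).round(1))
    gray=cv2.cvtColor(w,cv2.COLOR_BGR2GRAY).astype(np.float32); A=np.radians(np.arange(0,360,1)); RR=np.arange(.024,.057,.001)
    pts=np.array([[proj("wrist",[ctr[0]+q*np.cos(a),ctr[1]-q*np.sin(a),zd],c) for q in RR] for a in A]).astype(np.float32)
    S=cv2.remap(gray,pts[:,:,0],pts[:,:,1],cv2.INTER_LINEAR)
    return S,RR
E
python3 - <<'E'
from h import *
go(.53,-.1045,.26,0)
w,c=snap("wrist"); cv2.imwrite("pics/w16.png",w); t,_=snap("top","t16.png")
print("knob",proj("wrist",[.53,-.1045,.09],c))
print(c[3][:3,3])
cv2.imwrite("pics/w16c.png",cv2.resize(w[60:290,130:430],None,fx=2.6,fy=2.6))
E
```

```text
t 56.8 pos [ 0.5298 -0.1033  0.2791] rpy [ 3.142e+00  0.000e+00 -1.000e-03] w 0.0607 F [-0.4  0.3  0.7] ff 0.0
tool delta mm [ 0.2  1.2 19.1] rows 1 per row [ 0.2  1.2 19.1] twist deg -0.1
knob [258.72151873 179.26455141]
[ 0.59827943 -0.10298015  0.43945874]
```

View pics/w16c.png

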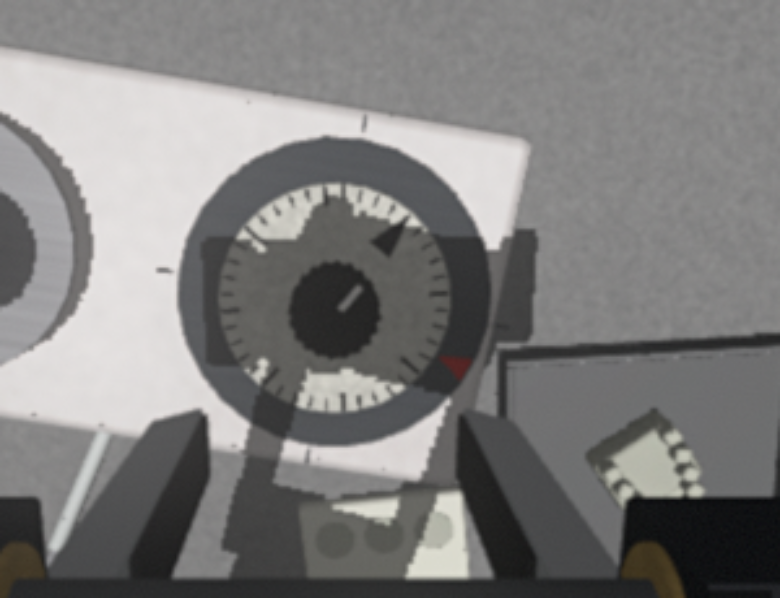

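The picture shows the zero-mark tip at crop (408,218), the pointer tip at (441,362) and the dial centre at (335,296), so the dial has to turn about 79° clockwise. I'll refine this with rays and turn the gripper back first.

```bash
python3 - <<'E'
from h import *
c=cam("wrist"); q=lambda u,v,z:ray("wrist",130+u/2.6,60+v/2.6,z,c)[:2]
for z in(.06,.065,.07):
    C=q(335,296.5,z); a=[np.arctan2(-(p-C)[1],(p-C)[0]) for p in(q(408,218,z),q(441,362,z))]
    print(z,C.round(4),[np.linalg.norm(q(*s,z)-C).round(4) for s in((408,218),(441,362),(220,296),(450,296),(335,181),(335,412))],np.degrees(a).round(1),np.degrees(a[1]-a[0]).round(1))
print("knob top",q(335,308,.1))
go(.53,-.1045,.2,.75)
E
```

```text
0.06 [ 0.5323 -0.1051] [np.float64(0.0527), np.float64(0.0639), np.float64(0.0575), np.float64(0.0575), np.float64(0.0565), np.float64(0.0607)] [ 42.6 122.1] 79.5
0.065 [ 0.5332 -0.1051] [np.float64(0.052), np.float64(0.063), np.float64(0.0567), np.float64(0.0568), np.float64(0.0558), np.float64(0.0599)] [ 42.6 122.1] 79.5
0.07 [ 0.534 -0.105] [np.float64(0.0513), np.float64(0.0622), np.float64(0.056), np.float64(0.056), np.float64(0.055), np.float64(0.0591)] [ 42.6 122.1] 79.5
knob top [ 0.53400034 -0.10484772]
t 56.9 pos [ 0.5306 -0.1033  0.281 ] rpy [ 3.14e+00 -3.00e-03 -1.00e-03] w 0.0609 F [ 0.7  0.2 -0. ] ff 0.0
tool delta mm [-0.6  1.2 81. ] rows 1 per row [-0.6  1.2 81. ] twist deg -43.0
```

{"api": "carry_out", "payload": {
  "increments": [
    [90,[0.9,1.5,20],0],
    [90,[0,0,25],-8.5],
    [90,[0,0,25],-8.5],
    [90,[0,0,25],-8.5],
    [90,[0,0,25],-8.5],
    [90,[0,0,25],-8.5],
    [90,[0,0,20],0],
    [90,[0,0,0],0]
  ]
}}

```text
time: 57.65
tool_pos: [0.5299, -0.1043, 0.1122]
ee_rot: [-3.139, 0.002, 0.741]
wrist_force: [0.9, 0.3, -0.3]
width: 0.0606
finger_force: 0.0
```

```bash
python3 - <<'E'
from h import *
go(.5315,-.1048,.085,.74)
E
```

```text
t 57.6 pos [ 0.5299 -0.1043  0.1122] rpy [-3.139e+00  2.000e-03  7.410e-01] w 0.0606 F [ 0.9  0.3 -0.3] ff 0.0
tool delta mm [ 0.8  1.5 27.2] rows 1 per row [ 0.8  1.5 27.2] twist deg 0.1
```

{"api": "carry_out", "payload": {
  "increments": [
    [90,[0.8,1.5,12],0],
    [90,[0,0,10],0],
    [90,[0,0,4],0],
    [90,[0,0,0],0],
    [130,[0,0,0],0],
    [150,[0,0,0],0],
    [200,[0,0,0],0],
    [200,[0,0,0],0]
  ]
}}

```text
time: 58.45
tool_pos: [0.5304, -0.103, 0.0883]
ee_rot: [-3.135, 0.0, 0.741]
wrist_force: [-5.6, 5.3, 5.8]
width: 0.0398
finger_force: 30.0
```

```bash
python3 - <<'E'
from h import *
go(.5315,-.1048,.085,.74)
fz(4); print(robot.get_obs()["joint_positions"].round(2))
E
```

```text
t 58.5 pos [ 0.5304 -0.103   0.0883] rpy [-3.135  0.     0.741] w 0.0398 F [-5.6  5.3  5.8] ff 30.0
tool delta mm [-0.4  2.   3.3] rows 1 per row [-0.4  2.   3.3] twist deg 0.1
z [ 0.5304 -0.103   0.0883] F mean [-5.88  5.4   4.66] t 58.65
[-0.3   0.14  1.59  0.    1.42  0.53]
```

{"api": "carry_out", "payload": {
  "increments": [
    [200,[0,-1.7,0],0],
    [200,[0,0,0],4],
    [200,[0,0,0],7.5],
    [200,[0,0,0],7.5],
    [200,[0,0,0],7.5],
    [200,[0,0,0],7.5],
    [200,[0,0,0],7.5],
    [200,[0,0,0],7.5]
  ]
}}

```text
time: 59.45
tool_pos: [0.5308, -0.1041, 0.0883]
ee_rot: [-3.142, 0.001, -0.12]
wrist_force: [-3.1, -1.3, 2.9]
width: 0.0392
finger_force: 30.0
```

{"api": "carry_out", "payload": {
  "increments": [
    [200,[0,0,0],7.5],
    [200,[0,0,0],7.5],
    [200,[0,0,0],7.5],
    [200,[0,0,0],4],
    [200,[0,0,0],4],
    [200,[0,0,0],0],
    [200,[0,0,0],0],
    [200,[0,0,0],0]
  ]
}}

```text
time: 60.25
tool_pos: [0.5305, -0.1049, 0.0883]
ee_rot: [3.14, 0.0, -0.646]
wrist_force: [-5.1, -2.2, 2.4]
width: 0.0396
finger_force: 30.0
```

```bash
python3 - <<'E'
from h import *
go(.5315,-.1048,.085,.74)
t,c=snap("top","t17.png"); w,_=snap("wrist","w17.png")
E
```

```text
t 60.2 pos [ 0.5305 -0.1049  0.0883] rpy [ 3.14   0.    -0.646] w 0.0396 F [-5.1 -2.2  2.4] ff 30.0
tool delta mm [ 0.7 -0.7  3.3] rows 1 per row [ 0.7 -0.7  3.3] twist deg -79.4
```

{"api": "carry_out", "payload": {
  "increments": [
    [150,[0,0,0],0],
    [120,[0,0,0],0],
    [90,[0,0,0],0],
    [90,[0,0,-10],0],
    [90,[0,0,-30],0],
    [90,[0,0,-45],0],
    [90,[0,0,-45],0],
    [90,[0,0,-45],0]
  ]
}}

```text
time: 61.15
tool_pos: [0.5312, -0.1039, 0.2655]
ee_rot: [-3.141, -0.001, -0.646]
wrist_force: [0.5, 0.1, -0.2]
width: 0.0606
finger_force: 0.0
```

{"api": "carry_out", "payload": {
  "increments": [
    [90,[0,0,-15],0],
    [90,[0,0,0],0],
    [90,[0,0,0],0]
  ]
}}

```text
time: 61.45
tool_pos: [0.5308, -0.1039, 0.2763]
ee_rot: [3.141, 0.002, -0.647]
wrist_force: [-0.2, -0.1, -0.3]
width: 0.0606
finger_force: 0.0
```

```bash
python3 - <<'E'
from h import *
go(.53,-.105,.28,0)
w,c=snap("wrist","w18.png"); C=np.array([.5312,-.1048])
S,RR=dial(w,c,C,.061)
# the zero wedge spans about r .035-.056; ticks and shadow edges do not
in_=S[:,(RR>.036)&(RR<.046)]; out=S[:,(RR>.046)&(RR<.055)]
base=cv2.medianBlur(in_.mean(1).astype(np.uint8).reshape(-1,1),31)
m=in_.mean(1)
for a in range(0,360,4): print(a,int(m[a]),int(out.mean(1)[a]),end=" | ")
E
```

```text
t 61.5 pos [ 0.5308 -0.1039  0.2763] rpy [ 3.141e+00  2.000e-03 -6.470e-01] w 0.0606 F [-0.2 -0.1 -0.3] ff 0.0
tool delta mm [ 0.   1.3 -3.7] rows 1 per row [ 0.   1.3 -3.7] twist deg -37.0
0 101 98 | 4 100 123 | 8 101 164 | 12 98 144 | 16 99 184 | 20 99 147 | 24 97 178 | 28 94 171 | 32 91 147 | 36 97 181 | 40 96 113 | 44 96 137 | 48 97 118 | 52 98 99 | 56 97 97 | 60 98 93 | 64 98 99 | 68 98 83 | 72 95 97 | 76 95 71 | 80 96 95 | 84 96 93 | 88 94 92 | 92 96 96 | 96 95 82 | 100 96 98 | 104 97 85 | 108 96 96 | 112 96 92 | 116 71 97 | 120 38 69 | 124 37 51 | 128 47 93 | 132 83 87 | 136 95 97 | 140 95 86 | 144 96 95 | 148 95 133 | 152 97 203 | 156 128 203 | 160 143 206 | 164 174 193 | 168 191 175 | 172 206 208 | 176 202 195 | 180 203 206 | 184 205 194 | 188 203 206 | 192 206 190 | 196 209 204 | 200 175 173 | 204 100 97 | 208 98 81 | 212 98 94 | 216 99 98 | 220 99 98 | 224 98 136 | 228 114 197 | 232 154 209 | 236 190 188 | 240 204 202 | 244 210 178 | 248 212 206 | 252 205 146 | 256 204 200 | 260 207 200 | 264 205 207 | 268 180 202 | 272 158 196 | 276 138 212 | 280 128 165 | 284 107 108 | 288 100 91 | 292 103 103 | 296 97 78 | 300 100 102 | 304 101 100 | 308 101 101 | 312 102 104 | 316 102 89 | 320 102 104 | 324 102 91 | 328 102 104 | 332 103 99 | 336 102 99 | 340 101 101 | 344 98 73 | 348 99 102 | 352 98 91 | 356 99 111 |
```

```bash
python3 - <<'E'
from h import *
w=cv2.imread("pics/w18.png"); c=cam("wrist")
for C,z in (([.5312,-.1048],.061),([.5323,-.1051],.061),([.5312,-.1048],.066)):
    C=np.array(C); S,RR=dial(w,c,C,z)
    for lo,hi in((.034,.046),(.046,.052),(.050,.056)):
        d=np.clip(85-S[105:140][:,(RR>=lo)&(RR<hi)],0,None).sum(1); print((lo,hi),"zero",(d@np.arange(105,140)/d.sum()).round(1),end=" ")
    b,g,r=[w[:,:,i].astype(int) for i in range(3)]; v,u=np.nonzero((r>60)&(r>1.8*g)&(r>1.8*b))
    P=np.array([ray("wrist",a,e,z,c)[:2] for a,e in zip(u,v)])-C; R=np.linalg.norm(P,axis=1); k=R<.09
    print("red",k.sum(),R[k].min().round(4),np.degrees(np.arctan2(-P[k,1].mean(),P[k,0].mean())).round(1))
p=robot.snapshot
t=cv2.imread("pics/t17.png")
cv2.imwrite("pics/final_top.png",t)
E
```

```text
(0.034, 0.046) zero 124.3 (0.046, 0.052) zero 123.4 (0.05, 0.056) zero 121.7 red 58 0.062 120.1
(0.034, 0.046) zero 125.9 (0.046, 0.052) zero 124.8 (0.05, 0.056) zero 122.9 red 58 0.0624 121.0
(0.034, 0.046) zero 123.0 (0.046, 0.052) zero 122.3 (0.05, 0.056) zero 122.1 red 58 0.0613 119.4
```

```bash
python3 - <<'E'
from h import *
from scipy.optimize import least_squares
w=cv2.imread("pics/w18.png"); c=cam("wrist"); g=cv2.cvtColor(w,cv2.COLOR_BGR2GRAY).astype(np.float32)
z=.061; C=np.array([.5312,-.1048])
for it in range(3):
    RR=np.arange(.05,.068,.0005); E=[]
    for a in np.radians(np.arange(0,360,3)):
        if 112<np.degrees(a)<132: continue
        q=np.array([proj("wrist",[C[0]+r*np.cos(a),C[1]-r*np.sin(a),z],c) for r in RR]).astype(np.float32)
        s=cv2.remap(g,q[None,:,0],q[None,:,1],cv2.INTER_LINEAR)[0]; s=cv2.GaussianBlur(s[None],(5,1),1)[0]; d=np.diff(s); k=d.argmin()
        if d[k]<-3: r=RR[k]+.00025; E.append([C[0]+r*np.cos(a),C[1]-r*np.sin(a)])
    E=np.array(E); f=least_squares(lambda x:np.hypot(*(E-x[:2]).T)-x[2],[*C,.058],loss="soft_l1",f_scale=.0005); C=f.x[:2]
    print(f.x.round(4),len(E))
v,u=np.nonzero(g<68); P=np.array([ray("wrist",a,e,z,c)[:2] for a,e in zip(u,v)])-C
R=np.hypot(*P.T); A=np.degrees(np.arctan2(-P[:,1],P[:,0])); 
for lo in np.arange(.032,.060,.003):
    k=(R>=lo)&(R<lo+.003)&(A>100)&(A<145); print(lo.round(3),k.sum(),A[k].mean().round(1) if k.any() else "")
b,gg,r=[w[:,:,i].astype(int) for i in range(3)]; v,u=np.nonzero((r>60)&(r>1.8*gg)&(r>1.8*b))
P=np.array([ray("wrist",a,e,z,c)[:2] for a,e in zip(u,v)])-C; R=np.hypot(*P.T); A=np.degrees(np.arctan2(-P[:,1],P[:,0]))
o=np.argsort(R); o=o[R[o]<.09]; print("red by r",[(R[i].round(4),A[i].round(1)) for i in o[:10]], A[o].mean())
E
```

```text
[ 0.5284 -0.104   0.0574] 114
[ 0.5283 -0.104   0.0574] 114
[ 0.5283 -0.104   0.0574] 114
0.032 7 120.1
0.035 21 120.5
0.038 19 119.7
0.041 14 119.8
0.044 11 120.3
0.047 11 119.6
0.05 8 120.3
0.053 6 126.1
0.056 40 121.6
0.059 86 122.4
red by r [(np.float64(0.0613), np.float64(118.3)), (np.float64(0.0626), np.float64(118.5)), (np.float64(0.0628), np.float64(117.3)), (np.float64(0.0639), np.float64(118.7)), (np.float64(0.064), np.float64(117.5)), (np.float64(0.0642), np.float64(116.4)), (np.float64(0.0651), np.float64(118.8)), (np.float64(0.0653), np.float64(117.7)), (np.float64(0.0654), np.float64(116.6)), (np.float64(0.0664), np.float64(119.0))] 117.7754768142675
```

Zero mark is about 2° (2 mm) past the pointer, inside tolerance. I'll check from a second angle before deciding.

{"api": "carry_out", "payload": {
  "increments": [
    [90,[0,0,0],-8],
    [90,[0,0,0],-8],
    [90,[0,0,0],-8],
    [90,[0,0,0],-8],
    [90,[0,0,0],-5],
    [90,[0,0,0],0],
    [90,[0,0,0],0],
    [90,[0,0,0],0]
  ]
}}

```text
time: 62.3
tool_pos: [0.5308, -0.104, 0.2766]
ee_rot: [-3.141, 0.002, -0.002]
wrist_force: [-0.3, 0.8, -0.8]
width: 0.0604
finger_force: 0.0
```

```bash
cat > m.py <<'E'
from h import *
from scipy.optimize import least_squares
w,c=snap("wrist"); g=cv2.cvtColor(w,cv2.COLOR_BGR2GRAY).astype(np.float32)
z=.061; C=np.array([.5300,-.1045])
for it in range(3):
    RR=np.arange(.05,.066,.0005); E=[]
    for a in np.radians(np.arange(0,360,3)):
        if 112<np.degrees(a)<132: continue
        q=np.array([proj("wrist",[C[0]+r*np.cos(a),C[1]-r*np.sin(a),z],c) for r in RR]).astype(np.float32)
        s=cv2.remap(g,q[None,:,0],q[None,:,1],cv2.INTER_LINEAR)[0]; s=cv2.GaussianBlur(s[None],(5,1),1)[0]; d=np.diff(s); k=d.argmin()
        if d[k]<-3: r=RR[k]+.00025; E.append([C[0]+r*np.cos(a),C[1]-r*np.sin(a)])
    E=np.array(E); f=least_squares(lambda x:np.hypot(*(E-x[:2]).T)-x[2],[*C,.058],loss="soft_l1",f_scale=.0005); C=f.x[:2]
print(f.x.round(4),len(E))
v,u=np.nonzero(g<68); P=np.array([ray("wrist",a,e,z,c)[:2] for a,e in zip(u,v)])-C
R=np.hypot(*P.T); A=np.degrees(np.arctan2(-P[:,1],P[:,0]))
k=(R>=.032)&(R<.052)&(A>100)&(A<145); print("zero",k.sum(),A[k].mean().round(1),np.median(A[k]).round(1))
b,gg,r=[w[:,:,i].astype(int) for i in range(3)]
for th in(40,60,90):
    v,u=np.nonzero((r>th)&(r>1.7*gg)&(r>1.7*b)); P=np.array([ray("wrist",a,e,z,c)[:2] for a,e in zip(u,v)])-C; R=np.hypot(*P.T); k=R<.09
    A=np.degrees(np.arctan2(-P[k,1],P[k,0])); R=R[k]; print("red",k.sum(),A.mean().round(1),A[R<np.sort(R)[8]].mean().round(1))
# cover and stack: white flange from here
go(.53,-.104,.0883,0)
cv2.imwrite("pics/w19.png",w)
E
python3 m.py
```

```text
[ 0.5291 -0.104   0.0576] 114
zero 81 120.4 120.4
red 54 117.7 117.8
red 54 117.7 117.8Traceback (most recent call last):
  File "m.py", line 19, in <module>
    v,u=np.nonzero((r>th)&(r>1.7*gg)&(r>1.7*b)); P=np.array([ray("wrist",a,e,z,c)[:2] for a,e in zip(u,v)])-C; R=np.hypot(*P.T); k=R<.09
                                                   ~~~~~~~~~~~~~~~~~~~~~~~~~~~~~~~~~~~~~~~~~~~~~~~~~~~~~~~~^~
ValueError: operands could not be broadcast together with shapes (0,) (2,)
```

Two views agree: the zero mark is about 2.4° too far clockwise. Correcting.

{"api": "carry_out", "payload": {
  "increments": [
    [90,[0,0,30],0],
    [90,[0,0,45],0],
    [90,[0,0,45],0],
    [90,[0,0,35],0],
    [90,[0,0,15],0],
    [90,[0,0,0],0],
    [90,[0,0,0],0]
  ]
}}

```text
time: 63.05
tool_pos: [0.5323, -0.1045, 0.1096]
ee_rot: [3.141, -0.003, -0.001]
wrist_force: [0.7, 1.2, 1.3]
width: 0.061
finger_force: 0.0
```

```bash
python3 -c "
from h import *
go(.5305,-.1042,.0885,0)"
```

```text
t 63.0 pos [ 0.5323 -0.1045  0.1096] rpy [ 3.141e+00 -3.000e-03 -1.000e-03] w 0.061 F [0.7 1.2 1.3] ff 0.0
tool delta mm [-1.8 -0.3 21.1] rows 1 per row [-1.8 -0.3 21.1] twist deg -0.1
```

{"api": "carry_out", "payload": {
  "increments": [
    [90,[-1.5,0,12],0],
    [90,[0,0,8],0],
    [90,[0,0,0],0],
    [90,[0,0,0],0],
    [130,[0,0,0],0],
    [150,[0,0,0],0],
    [200,[0,0,0],0],
    [200,[0,0,0],0]
  ]
}}

```text
time: 63.85
tool_pos: [0.5298, -0.104, 0.0882]
ee_rot: [-3.142, -0.001, -0.001]
wrist_force: [-0.8, -0.1, 1.2]
width: 0.0397
finger_force: 30.0
```

{"api": "carry_out", "payload": {
  "increments": [
    [200,[0,0,0],-1],
    [200,[0,0,0],-1.4],
    [200,[0,0,0],0],
    [200,[0,0,0],0],
    [150,[0,0,0],0],
    [120,[0,0,0],0],
    [90,[0,0,0],0],
    [90,[0,0,0],0]
  ]
}}

```text
time: 64.65
tool_pos: [0.5293, -0.1043, 0.0873]
ee_rot: [3.141, 0.001, 0.041]
wrist_force: [-0.7, -0.3, -0.4]
width: 0.0589
finger_force: 0.0
```

{"api": "carry_out", "payload": {
  "increments": [
    [90,[0,0,-10],0],
    [90,[0,0,-30],0],
    [90,[0,0,-45],0],
    [90,[0,0,-45],0],
    [90,[0,0,-45],0],
    [90,[0,0,-15],0],
    [90,[0,0,0],0],
    [90,[0,0,0],0]
  ]
}}

```text
time: 65.45
tool_pos: [0.5292, -0.104, 0.2762]
ee_rot: [-3.141, 0.002, 0.041]
wrist_force: [0.5, -0.5, -0.3]
width: 0.0604
finger_force: 0.0
```

```bash
sed -i 's/(40,60,90)/(40,60)/' m.py; python3 m.py; python3 - <<'E'
from h import *
t,c=snap("top","t20.png"); a=cv2.imread("pics/raw_t0.png")
d=cv2.absdiff(t,a).max(2); 
S=.64
for n,(u,v) in dict(bottle=(286,260),buff=(316,233),amber=(393,230),bowl=(483,219),palette=(473,399),knife=(382,395)).items():
    u,v=int(u*S),int(v*S); print(n,int((d[v-12:v+12,u-12:u+12]>50).sum()))
b=t[225:250,330:365]; print("tray model whitish",int((b.min(2)>130).sum()))
f=proj("top",[.561,.084,.287],c); print(f); m=(t.min(2)>170).astype(np.uint8); m[:, :]=m; u,v=f.astype(int)
n,l,st,ce=cv2.connectedComponentsWithStats(m[v-25:v+26,u-25:u+26]); print([(ce[i].round(1)+[u-25,v-25],st[i,4]) for i in range(1,n) if st[i,4]>60])
E
```

```text
[ 0.5291 -0.1039  0.0576] 109
zero 90 117.4 117.5
red 55 117.7 117.9
red 55 117.7 117.9
t 65.5 pos [ 0.5288 -0.1039  0.275 ] rpy [-3.14   0.004  0.041] w 0.0608 F [-0.2  0.5  0.2] ff 0.0
tool delta mm [1.200e+00 1.000e-01 1.867e+02] rows 1 per row [1.200e+00 1.000e-01 1.867e+02] twist deg 2.3
bottle 0
buff 0
amber 0
bowl 0
palette 441
knife 0
tray model whitish 158
[233.04569711 189.39397565]
[(array([232.9, 189.7]), np.int32(1309))]
```

The zero mark now stands at the pointer (117.5° against 117.8°). In the top view the cover sits where expected on the stack and the model is in the tray. Bottles, buff model, bowl and knife show no change. The palette patch does differ, most likely because the arm or its shadow is over it. Handing in.

```bash
python3 -c "
from h import *
print(robot.close_job())"
```

```text
the job is handed in; nothing more can be done
None
```

I handed the job in at about 66 s with the model in the tray, five cups nested on the pan under the cover, and the zero mark within about 0.5° of the pointer; the verdict was not returned.

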